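# Clamp the barometer shaft on its flat

## Robot

A 7-joint arm with a two-finger parallel gripper is mounted at the origin on the work surface. World frame = base frame: x ahead of the robot, y to its left, z up, the work surface at z = 0. Lengths are in m, angles in rad, forces in N, time in s.
With the tool pointing down it reaches from about 0.4 to 0.875 m from the base axis. Payload 19.3 kg.
Tool frame: the origin (TCP) lies midway between the tips of the shut fingers; the grasp point (between the pads) lies behind it (grasp_offset is the z of the grasp point in the tool frame, in m); z points along the fingers, y is the direction in which the jaws open and shut (so a half turn about z gives the same grasp; the last joint's range is limited). The gripper opens to 85 mm and grips with 20 to 120 N. Pads are 22 mm wide; open, the fingers measure 114 mm over their backs; the gripper's body (76 mm by 85 mm) begins 54 mm behind the grasp point. The pads swing forward as they close: fully open they stand 13 mm farther back than shut.
Start: joints at [1.038, 0.521, -0.036, 1.599, 0.021, 1.021, -0.113], TCP at [0.279, -0.559, 0.231] pointing down, gripper open.
Joint ranges: [-2.91, 2.91], [-0.3, 2.13], [-1.5, 1.42], [0.17, 2.43], [-1.26, 4.41], [0.16, 1.93], [-2.52, 2.52]. Speed limits (rad/s): [1.89, 1.89, 2.39, 2.39, 3.01, 3.01, 3.01].

## Interface

Orientations are given as [roll, pitch, yaw] about the fixed x, y, z axes, in that order (R = Rz(yaw) Ry(pitch) Rx(roll)).
In Python, from bench import * gives the robot as it stands.
- The arm moves only by the shell command python3 -m handwheel 'ROWS' [FORCE]. ROWS is JSON, a list of rows, each a list of 5 numbers: the shift along the world's x, y, z normalised to -1 to 1, where 1 is 0.25 m, then the turn about the world's z normalised to -1 to 1, where 1 is pi rad, then the gripper command: -1 is fully open, 1 is shut, values between are in proportion. In form: [[tx, ty, tz, spin, claw], ...]. A call has exactly 5 rows; each row is the pose to reach, as a shift and turn from the pose commanded when the call began, turning the shorter way round; what a row does not reach only later rows make up. A row lasts 1/12 s, in which the tool goes at most 41.7 mm and 7.16 degrees, less where a joint would pass 70% of its speed; a pose out of reach is approached as far as the arm can. A call with a number of a shift or a turn outside -1 to 1 is refused whole. A call with a gripper value outside its range is refused whole. The fingers move at their own pace and stop on an object; FORCE is the grip in N (left out, the last holds). Time passes only in rows, so rows that repeat a pose let the fingers close, or fill a call up. It gives the time, the measured TCP pose, the force and the opening at its end, in the units of the state.
- state(): the state, without advancing time (a new reading comes with each control period).
- camera(name): name is "scene" or "top" or "wrist"; returns (picture, depth): 400x640x3 uint8, red, green, blue; 400x640 float32, m along the optical axis (not along the pixel's ray), 0 where there is no reading.
- camera_model(name): a dict with "mtx" (3x3 intrinsics, pixels), "pose" (4x4, takes a point from camera to world coordinates); the wrist camera has in their place "mount" (4x4, takes a point from camera to tool coordinates, whose origin is the TCP and whose axes are the flange's). Camera axes: x right, y down, z forward; pixel columns grow to the right and rows downward; lengths in m; the calibration is good to about 2 mm. The wrist camera is an equidistant fisheye: a pixel r from the principal point sees the ray r / f radians off the axis. A picture is of the moment at which its call begins: read the wrist's pose just before it. camera_model takes no time and is no camera call.
- job_done(): hands the job in, once; it reports no verdict.
The state is a dict: "time_s": time; "joint_positions": joint angles; "dq": joint speeds; "effort": joint torques, N m; "tcp_pos": TCP position; "tcp_rot": TCP orientation; "contact_force": force on the tool from outside, world axes, zero at the start; "torque": the same for the moment, N m; "finger_gap": finger opening in m.
Only numpy, scipy, OpenCV 4.12 (cv2) and the standard library are available. Lean on these libraries where they do the work, as an engineer would, in place of code of your own. Each camera call takes 0.05 s, during which the arm holds its last target.

## Task

Turn the barometer case upright by its brass ball, so that the flat on its shaft faces the setscrew in the clamp block. Then take the brass setting key from the green spacer block, seat it fully in the screw and turn it clockwise until the screw is snug on the flat and the shaft is clamped, without overtightening it. Leave the key standing in the screw, let go of everything, and leave the other things on the bench where they are.

Things in the scene. Friction and masses are not known exactly. Their poses are not given: they have to be found in the camera images.
- stand: Fixed clamp stand: green base plate 170 x 100 x 12 mm with a dark steel clamp block and a bearing post, carrying a level steel shaft (30 mm across) about 68 mm above the bench along the stand's x. Origin on the bench below the shaft axis. Its x runs from the clamp block (screw at x = -0.06) to the barometer case (x = 0.052 to 0.09), z up; its yaw varies.
- case: Round walnut barometer case, 110 mm across and 38 mm thick, white dial and brass bezel on its +x face, fixed to the shaft. Origin on the shaft axis, x along the shaft; z points from the shaft to the ball and is square to the flat, which is 2.2 mm deep. Case and shaft are balanced, turn easily (about 0.03 N m) and stay where left.
- ball (a point): Centre of the brass ball (20 mm across, on a 9 mm stem) on the rim of the case, 90 mm from the shaft axis, 71 mm along the stand's x: the grip for turning the case. It leans 0.5 to 1.0 rad to the stand's +y side at the start and stands straight up when the case is upright. Stops lie at 1.3 rad on that side and 0.6 on the other. The screw, bearing on the flat, pulls the last few degrees straight.
- screw: Setscrew on top of the clamp block: square steel head 34 x 34 x 22 mm with a square socket 15.6 mm wide right through it, sides along the head's x and y. Origin at the centre of the head's underside, about 104 mm above the bench at the start, z up. It sinks 6 mm per rad as it is turned in. Turned onto the round of the shaft (case not upright) it spoils the shaft.
- socket (a point): Centre of the socket's mouth, 22 mm above the screw's origin. Turned clockwise the screw runs freely (0.15 N m of drag at most) and meets the flat after 0.4 to 1.2 rad, different each time and unseen. Then the torque on the key climbs about 1.5 N m per rad of the hand. Snug is 0.4 N m; under 0.3 it stays loose, over 0.55 it is overtightened. Let go, it slackens by a third and holds.
- key: Brass setting key, 92 mm tall, 0.2 kg. Origin at the centre of the bit's lower end, z up. Bit 14 mm square, 20 mm long (its lowest 8 mm taper to 8 mm), sides along x and y; above it a flange 30 mm across, 5 mm thick, then an 11 mm round shank and the wing grip. At the start it stands in the block, bit in the hole. Fully seated in the screw its flange rests on the head, its origin 2 mm above the screw's.
- wings (a point): Centre of the key's flat wing grip, 78 mm above the key's origin: 54 mm long in the key's x, 12 mm thick in y, 32 mm high. In the socket the bit has about 0.1 rad of play each way.
- block: Green anodised spacer block 60 x 60 x 35 mm, fixed to the bench, with a square hole 17 mm wide through its middle that holds the key. Origin at the centre of its underside. It stands left or right of the stand.
- dome: Bystander: glass cover dome, 124 mm across and 157 mm tall, standing on the cast-iron turntable (200 mm across, 32 mm high). Origin at the centre of its underside.
- bell: Bystander: small aluminium vacuum bell, 88 mm across, 86 mm tall. Origin at the centre of its underside.
- weight: Bystander: brass weight, 38 mm across, 46 mm tall. Origin at the centre of its underside.
- driver: Bystander: screwdriver lying on the bench. Origin on its axis' underside.
- jar: Bystander: closed jar, 60 mm across, 80 mm tall. Origin at the centre of its underside.
- washer: Bystander: aluminium spacer ring, 52 mm across, 12 mm tall. Origin at the centre of its underside.
Not all that is in view belongs to the job. Leave any black look-alike of the key alone. Leave any orange look-alike of the stand alone.

How it is judged:
By the outcome, as a careful person would: the job done as asked, in the order asked, and still so for the second after the job is handed in, with the robot touching nothing.
It also fails if it takes over 72 s, if anything falls off the work surface, if the arm or the gripper's body presses on something with over 40 N, if the wrist force passes 120 N, or if a joint passes its speed limit or range.

## Working session

There is one attempt and no reset: what is moved stays moved. The work goes in short steps, Python scripts to look and compute and a shell command to move; the robot and the scene stay as the last step left them, time stands still between calls to the robot, and variables do not carry over. Pictures are saved under pics/ and viewed, and the job is handed in when it is done.

```bash
ls; mkdir -p pics; cat > h.py <<'E'
from bench import *
import numpy as np, cv2
def snap(n,f):
    im,d=camera(n); cv2.imwrite('pics/'+f+'.png',cv2.cvtColor(im,cv2.COLOR_RGB2BGR)); np.savez('pics/'+f+'.npz',im=im,d=d); return im,d
E
python3 - <<'E'
from h import *
print(state())
for n in ['scene','top','wrist']:
    snap(n,n+'0'); print(n,camera_model(n))
E
```

```text
pics
{'time_s': 0.0, 'joint_positions': array([ 1.03778896,  0.52202459, -0.03631163,  1.6000245 ,  0.02118465,
        1.02110004, -0.11282236]), 'dq': array([-1.96531223e-03, -1.00087799e-03, -1.77019765e-03, -1.24538446e-03,
       -1.79974405e-03, -1.05574708e-03,  7.02542259e-05]), 'effort': array([-3.05902440e-04, -9.27076650e+01,  1.98015936e+00, -3.69918001e+01,
        1.77682971e-02,  8.28081305e-03, -6.83579060e-05]), 'tcp_pos': array([ 0.27884337, -0.55895697,  0.23071341]), 'tcp_rot': array([-3.14042332e+00,  7.93046010e-05,  4.62753677e-01]), 'contact_force': array([ 0.35221488, -0.11029706,  1.07873613]), 'torque': array([-0.02499224,  0.01900984,  0.04969817]), 'finger_gap': 0.08574682610060323}
scene {'mtx': array([[484.84255999,   0.        , 326.04145564],
       [  0.        , 484.84255999, 204.57965561],
       [  0.        ,   0.        ,   1.        ]]), 'pose': array([[ 0.55566336,  0.70542047, -0.44002294,  1.08883453],
       [ 0.83134952, -0.46518476,  0.30407419, -0.38467298],
       [ 0.00980819, -0.53477575, -0.8449371 ,  1.16177851],
       [ 0.        
[... 284 characters left out ...]
   [-0.99977841,  0.01675172,  0.01274804, -0.00966073],
       [-0.01489822, -0.13523477, -0.99070157,  1.30457192],
       [ 0.        ,  0.        ,  0.        ,  1.        ]])}
wrist {'mtx': array([[309.70691629,   0.        , 318.33210628],
       [  0.        , 309.70691629, 204.40667553],
       [  0.        ,   0.        ,   1.        ]]), 'mount': array([[ 2.34859022e-04, -9.65346514e-01, -2.60971364e-01,
         6.67135340e-02],
       [ 9.99999900e-01,  1.27162868e-04,  4.29559647e-04,
        -2.10741525e-04],
       [-3.81488041e-04, -2.60971439e-01,  9.65346447e-01,
        -1.42353666e-01],
       [ 0.00000000e+00,  0.00000000e+00,  0.00000000e+00,
         1.00000000e+00]])}
```

View pics/scene0.png

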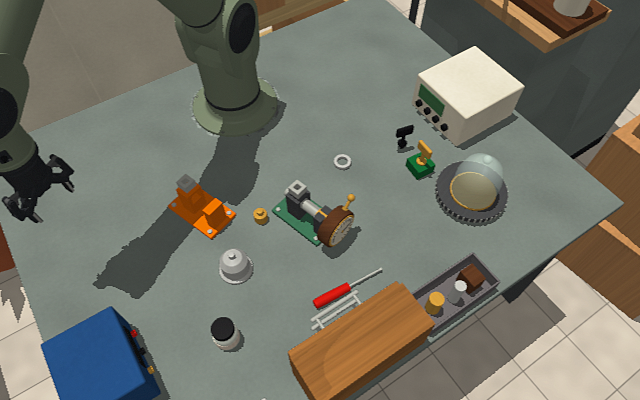

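View pics/top0.png

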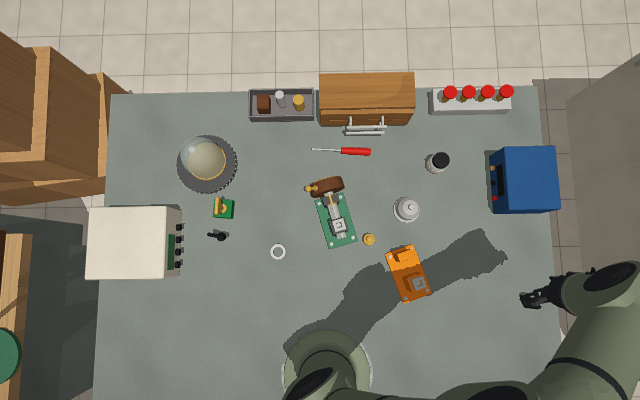

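View pics/wrist0.png

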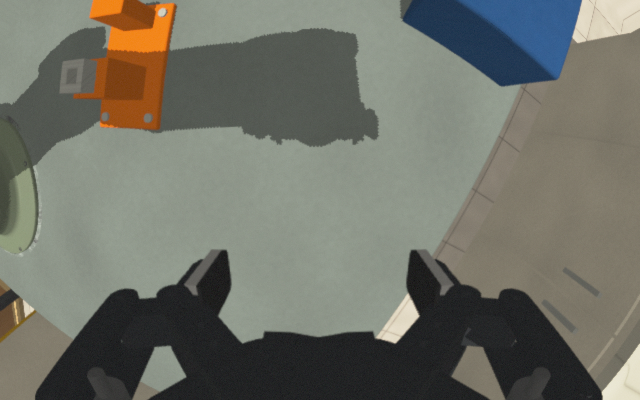

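```bash
cat >> h.py <<'E'
def P(n,d,u,v):
    m=camera_model(n);K=m['mtx'];T=m['pose'];z=d[int(v),int(u)]
    p=np.array([(u-K[0,2])/K[0,0]*z,(v-K[1,2])/K[1,1]*z,z,1]);return (T@p)[:3]
def cloud(n,d):
    m=camera_model(n);K=m['mtx'];T=m['pose'];v,u=np.mgrid[0:400,0:640]
    p=np.stack([(u-K[0,2])/K[0,0]*d,(v-K[1,2])/K[1,1]*d,d,np.ones_like(d)],-1);return (p@T.T)[...,:3]
E
python3 - <<'E'
from h import *
ims=[]
for n,(x,y) in [('top',(190,150)),('scene',(240,110))]:
    z=np.load(f'pics/{n}0.npz');im,d=z['im'],z['d']
    c=cv2.resize(im[y:y+110,x:x+200],None,fx=4,fy=4,interpolation=cv2.INTER_CUBIC)
    cv2.imwrite(f'pics/{n}0z.png',c[...,::-1])
    hsv=cv2.cvtColor(im,cv2.COLOR_RGB2HSV);pc=cloud(n,d)
    g=cv2.inRange(hsv,(65,90,40),(90,255,255)); b=cv2.inRange(hsv,(12,120,100),(28,255,255))
    for nm,m in (('green',g),('brass',b)):
        k,lab,st,ce=cv2.connectedComponentsWithStats(m)
        for i in range(1,k):
            if st[i,4]>12:
                q=pc[lab==i]; print(n,nm,st[i],ce[i].round(1),q.mean(0).round(3),q.min(0).round(3),q.max(0).round(3))
E
```

```text
top green [315 193  42  56 794] [335.8 223. ] [ 0.477 -0.039  0.016] [ 0.369 -0.105  0.005] [0.577 0.029 1.305]
top green [213 199  22  20 218] [226.5 209.4] [0.525 0.318 0.037] [ 0.369 -0.01   0.   ] [0.56  0.364 1.305]
top green [168 234   3  14  21] [168.5 239.9] [0.425 0.477 0.107] [0.404 0.475 0.095] [0.443 0.479 0.113]
top green [167 260   3  10  14] [167.4 265.1] [0.349 0.477 0.109] [0.337 0.476 0.096] [0.364 0.479 0.112]
top green [  0 328  22  56 911] [  8.7 354.4] [0.107 0.896 0.165] [ 0.03  -0.01   0.147] [0.369 0.931 1.305]
top brass [    0    43   108   154 11874] [ 56.  130.2] [ 0.887  1.077 -0.216] [ 0.369 -0.01  -0.752] [1.237 1.472 1.305]
top brass [22 62 12  9 28] [28.4 65.6] [ 1.087  1.09  -0.051] [ 1.081  1.084 -0.079] [ 1.094  1.095 -0.019]
top brass [ 319   72   97   47 4022] [366.6  93.8] [ 0.868 -0.14   0.142] [ 0.369 -0.29   0.087] [0.94  0.009 1.305]
top brass [105  75  22  40 218] [111.   90.5] [ 1.18   1.025 -0.485] [ 1.042  1.005 -0.637] [ 1.24   1.039 -0.426]
top brass [257  95  12  13 119] [262.  101.1] [0.885 0.2   0.061] [0.863 0.179 0.054] [0.908 0.2
[... 3945 characters left out ...]
89 -0.127  1.162]
scene brass [316 209  12  10  32] [322.1 213. ] [ 0.547 -0.022  0.091] [ 0.53  -0.033  0.084] [ 0.579 -0.014  0.125]
scene brass [329 215  25  31  67] [338.5 227.7] [ 0.612 -0.016  0.103] [ 0.597 -0.05   0.041] [0.623 0.04  0.123]
scene brass [464 267  11   8  20] [469.  270.9] [0.873 0.199 0.061] [0.87  0.184 0.056] [0.876 0.217 0.066]
scene brass [467 269  14  13  47] [473.6 275.4] [0.888 0.201 0.061] [0.879 0.183 0.055] [0.896 0.217 0.066]
scene brass [ 288  281  157  119 8657] [361.8 339.3] [ 0.879 -0.139  0.14 ] [ 0.775 -0.385 -0.004] [1.089 0.108 1.162]
scene brass [148 366   6   8  34] [150.5 369.5] [ 0.665 -0.548  0.075] [ 0.645 -0.558  0.036] [ 1.089 -0.385  1.162]
```

View pics/top0z.png

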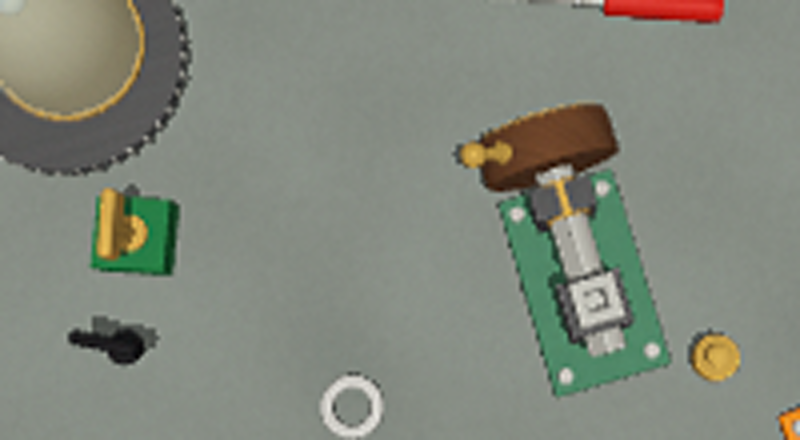

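View pics/scene0z.png

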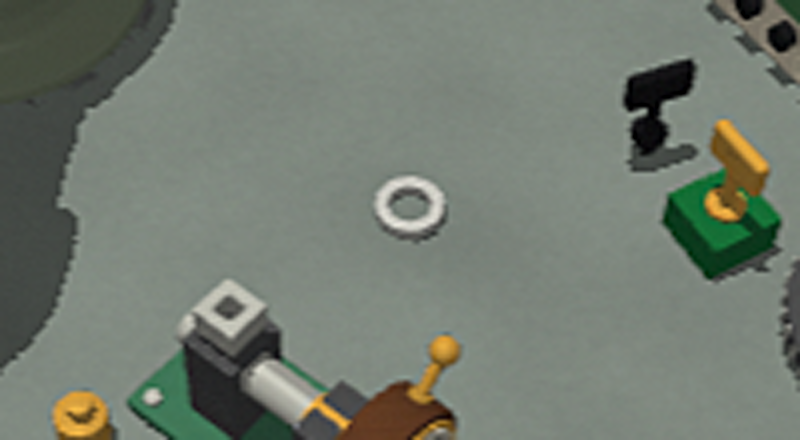

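```bash
python3 -m handwheel '[[0.3,0.7,0.25,0.19,-1],[0.3,0.7,0.25,0.19,-1],[0.3,0.7,0.25,0.19,-1],[0.3,0.7,0.25,0.19,-1],[0.3,0.7,0.25,0.19,-1]]'; python3 -c "
from bench import *;print(state()['joint_positions'])"
```

```text
time_s: 0.57
tcp_pos: [0.3549, -0.3816, 0.2946]
tcp_rot: [3.141, -0.0, 1.068]
contact_force: [1.7, -0.7, 0.7]
finger_gap: 0.0852
[ 0.89103441  0.29624115 -0.23121312  1.78391759  0.07627903  1.06985897
  0.12977605]
```

```bash
python3 - <<'E'
from h import *
for n,boxes in (('top',(300,180,318,196)),('scene',(338,192,357,206))):
    z=np.load(f'pics/{n}0.npz');im,d=z['im'],z['d'];pc=cloud(n,d)
    x0,y0,x1,y1=boxes;p=pc[y0:y1,x0:x1].reshape(-1,3);p=p[(p[:,2]>.1)&(p[:,2]<.3)]
    print(n,p.mean(0),p.max(0),p.min(0))
z=np.load('pics/top0.npz');print(P('top',z['d'],308,188),P('top',z['d'],333,224),P('top',z['d'],339,219))
z=np.load('pics/scene0.npz');print(P('scene',z['d'],350,198))
E
```

```text
top [0.57777797 0.03195754 0.12407526] [0.60075242 0.0543161  0.15267933] [0.56050089 0.01831839 0.10020749]
scene [0.57573663 0.04214503 0.13925331] [0.58369117 0.05660857 0.15051734] [0.560881   0.02276039 0.10231803]
[0.57230653 0.04497712 0.14833836] [ 0.46426456 -0.02829647  0.13056348] [ 0.47940295 -0.04676296  0.12690943]
[0.57720216 0.04130769 0.14709539]
```

```bash
python3 -m handwheel '[[0.35,0.75,0.1,0.19,-1],[0.35,0.75,0.1,0.19,-1],[0.35,0.75,0.1,0.19,-1],[0.35,0.75,0.1,0.19,-1],[0.35,0.75,0.1,0.19,-1]]'; python3 -m handwheel '[[0.3,0.68,0.05,0.06,-1],[0.3,0.68,0.05,0.06,-1],[0.3,0.68,0.05,0.06,-1],[0.3,0.68,0.05,0.06,-1],[0.3,0.68,0.05,0.06,-1]]'; python3 - <<'E'
from h import *
s=state();print(s)
snap('wrist','w1'); import json
json.dump({'p':s['tcp_pos'].tolist(),'r':s['tcp_rot'].tolist()},open('pics/w1.json','w'))
E
```

```text
time_s: 0.98
tcp_pos: [0.4417, -0.195, 0.3192]
tcp_rot: [3.142, 0.0, 1.663]
contact_force: [0.2, -1.4, -0.4]
finger_gap: 0.0855
time_s: 1.4
tcp_pos: [0.5176, -0.0218, 0.3317]
tcp_rot: [3.14, -0.001, 1.849]
contact_force: [0.5, -0.0, -0.3]
finger_gap: 0.0855
{'time_s': 1.4, 'joint_positions': array([ 0.3843304 ,  0.29247188, -0.57546988,  1.72417786,  0.16942849,
        1.17405233,  0.04103419]), 'dq': array([-0.35861852,  0.13864987, -0.04348069, -0.19427342,  0.09724157,
        0.10153927, -0.41223303]), 'effort': array([  4.16220099, -68.38120937,  -4.45554256, -38.41784835,
         0.11821642,  -0.07473822,  -0.08076041]), 'tcp_pos': array([ 0.51756532, -0.02184158,  0.33166358]), 'tcp_rot': array([ 3.14036658e+00, -1.28446140e-03,  1.84917422e+00]), 'contact_force': array([ 0.52674955, -0.0294249 , -0.28793029]), 'torque': array([0.03025634, 0.02536601, 0.00409389]), 'finger_gap': 0.0855171767814231}
```

View pics/w1.png

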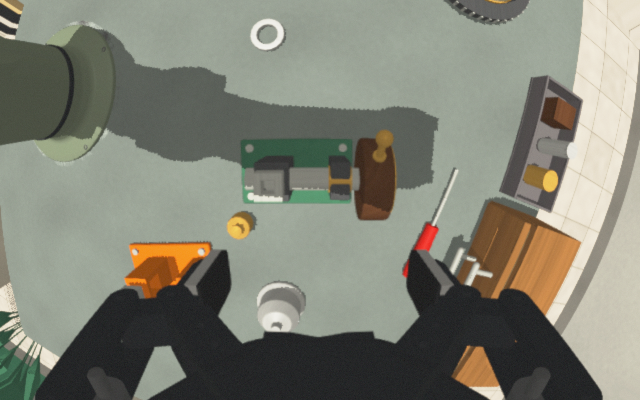

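```bash
python3 -m handwheel '[[0,-0.12,-0.44,0,-1],[0,-0.12,-0.44,0,-1],[0,-0.12,-0.44,0,-1],[0,-0.12,-0.44,0,-1],[0,-0.12,-0.44,0,-1]]'; cat >> h.py <<'E'
from scipy.spatial.transform import Rotation as R
import json
def wsnap(f):
    s=state();im,d=snap('wrist',f);json.dump({'p':s['tcp_pos'].tolist(),'r':s['tcp_rot'].tolist()},open(f'pics/{f}.json','w'));return s,im,d
def wT(f):
    j=json.load(open(f'pics/{f}.json'));T=np.eye(4);T[:3,:3]=R.from_euler('xyz',j['r']).as_matrix();T[:3,3]=j['p'];return T@camera_model('wrist')['mount']
def wray(f,u,v):
    K=camera_model('wrist')['mtx'];T=wT(f);a=np.array([(u-K[0,2])/K[0,0],(v-K[1,2])/K[1,1]]);r=np.hypot(*a)
    k=np.array([np.sin(r)*a[0]/r,np.sin(r)*a[1]/r,np.cos(r)]);return T[:3,3],T[:3,:3]@k
def onz(f,u,v,z):
    o,k=wray(f,u,v);return o+k*(z-o[2])/k[2]
def wp(f,u,v):
    d=np.load(f'pics/{f}.npz')['d'][int(round(v)),int(round(u))];K=camera_model('wrist')['mtx'];T=wT(f)
    o,k=wray(f,u,v);return o+k*d/(k@T[:3,2])
def tri(rays):
    A=0;b=0
    for o,k in rays:
        M=np.eye(3)-np.outer(k,k);A=A+M;b=b+M@o
    return np.linalg.solve(A,b)
def tray(n,u,v):
    m=camera_model(n);K=m['mtx'];T=m['pose'];k=T[:3,:3]@np.array([(u-K[0,2])/K[0,0],(v-K[1,2])/K[1,1],1]);return T[:3,3],k/np.linalg.norm(k)
E
python3 - <<'E'
from h import *
s,im,d=wsnap('w2');print(s['dq'].round(2),s['tcp_pos'],s['tcp_rot'])
cv2.imwrite('pics/w2z.png',cv2.resize(im[80:240,180:440],None,fx=3,fy=3,interpolation=cv2.INTER_CUBIC)[...,::-1])
E
```

```text
time_s: 1.87
tcp_pos: [0.516, -0.0568, 0.2211]
tcp_rot: [-3.14, -0.001, 1.845]
contact_force: [0.6, 0.4, 0.6]
finger_gap: 0.0854
[-0.01 -0.05 -0.02 -0.04 -0.01  0.02  0.  ] [ 0.51603612 -0.05680544  0.22110701] [-3.13957299e+00 -1.19801229e-03  1.84463699e+00]
```

View pics/w2z.png

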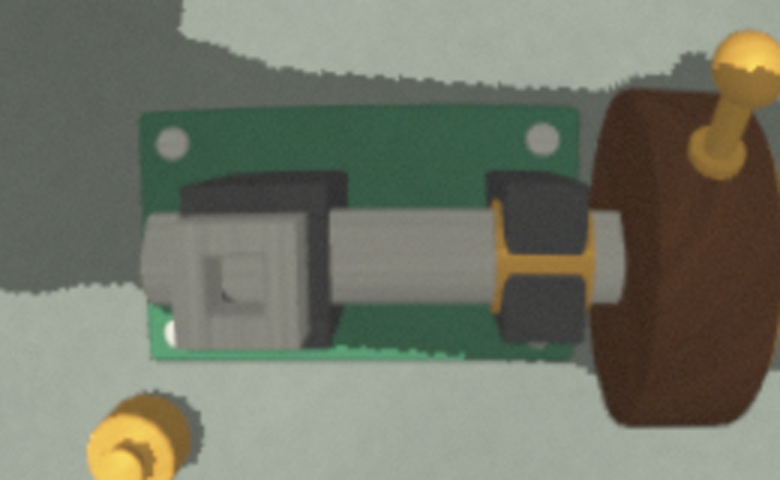

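```bash
python3 - <<'E'
from h import *
f='w2';Z=lambda x,y:(180+(x+.5)/3-.5,80+(y+.5)/3-.5)
pl=[onz(f,*Z(*c),.012) for c in [(140,113),(580,105),(577,362),(150,360)]]
for p in pl:print('plate',p)
for a,b in((0,1),(3,2)):
    e=pl[b]-pl[a];print('yaw',np.arctan2(e[1],e[0]),np.linalg.norm(e))
c=np.mean(pl,0);print('centre',c)
hd=[onz(f,*Z(*c),.126) for c in [(187,213),(307,213),(310,347),(175,347)]]
for i in range(4):
    e=hd[(i+1)%4]-hd[i];print('head',hd[i],np.linalg.norm(e),np.arctan2(e[1],e[0]))
print('headc',np.mean(hd,0)); print('sock',onz(f,*Z(236,286),.126), 'depth head',[wp(f,*Z(*c)) for c in((195,230),(290,230),(290,335),(190,335))])
im=np.load('pics/w2.npz')['im'];hsv=cv2.cvtColor(im,cv2.COLOR_RGB2HSV)
m=cv2.inRange(hsv,(12,110,60),(30,255,255))
k,lab,st,ce=cv2.connectedComponentsWithStats(m)
for i in range(1,k):
    if st[i,4]>30: print(st[i],ce[i])
b=Z(749,69);print('ball',b,wp(f,*b))
rays=[wray(f,*b),tray('top',308,188.3),tray('scene',350.5,197)]
p=tri(rays);print(p,[np.linalg.norm(np.cross(k,p-o)) for o,k in rays]); print(tri(rays[:1]+rays[2:]))
E
```

```text
plate [ 0.3939148  -0.01290772  0.012     ]
plate [0.55528338 0.03361873 0.012     ]
plate [ 0.58401242 -0.0623134   0.012     ]
plate [ 0.41983709 -0.1075575   0.012     ]
yaw 0.2807107993722228 0.16794204073525165
yaw 0.26890906013244403 0.170295533415597
centre [ 0.48826192 -0.03728997  0.012     ]
head [ 0.44675281 -0.02888701  0.126     ] 0.03171864746371528 0.2531455459537667
head [ 0.47746057 -0.02094306  0.126     ] 0.035409537666530086 -1.2971526105361935
head [ 0.48702969 -0.0550351   0.126     ] 0.03682365671362637 -2.8710402689410763
head [ 0.45154555 -0.06487673  0.126     ] 0.03630744093932932 1.703187064301165
headc [ 0.46569716 -0.04243548  0.126     ]
sock [ 0.46405805 -0.04433655  0.126     ] depth head [array([ 0.45004619, -0.0325918 ,  0.12669051]), array([ 0.47427163, -0.02639452,  0.1256964 ]), array([ 0.48111425, -0.05328112,  0.12610493]), array([ 0.4549774 , -0.06039728,  0.12646663])]
[594  74  34  39 598] [610.81772575  92.54013378]
[ 344   90   99  132 4354] [409.65847497 156.86518144]
[575 155  38  31 857] [594.81796966 169.70945158]
[  493   197   147   164 11823] [571.4424427  270.72528123]
[209 212  34  35 896] [225.85044643 229.05580357]
[  85  250  109   56 3699] [138.12462828 272.05974588]
[ 456  346   50   54 1459] [478.7169294  374.05346127]
ball (429.33333333333337, 102.66666666666667) [0.5705297  0.04517649 0.14745475]
[0.57258367 0.04592119 0.1418008 ] [np.float64(0.0003036464439438818), np.float64(0.0006264492647451871), np.float64(0.0004340660937539861)]
[0.57257019 0.04634787 0.14143633]
```

```bash
python3 -m handwheel '[[0.226,0.411,0,0,-0.2],[0.226,0.411,0,0,-0.2],[0.226,0.411,0,0,-0.2],[0.226,0.411,-0.1,0,-0.2],[0.226,0.411,-0.15,0,-0.2]]' 20; python3 - <<'E'
from h import *
s,im,d=wsnap('w3');print(s['dq'].round(2),s['tcp_pos'],s['tcp_rot'])
E
```

```text
time_s: 2.33
tcp_pos: [0.5741, 0.0488, 0.1848]
tcp_rot: [3.139, -0.0, 1.848]
contact_force: [-0.6, -0.3, -1.0]
finger_gap: 0.0518
[-0.01  0.17  0.1   0.17  0.12 -0.27 -0.08] [0.57410094 0.04883243 0.18483074] [ 3.13858596e+00 -3.87815455e-04  1.84833002e+00]
```

View pics/w3.png

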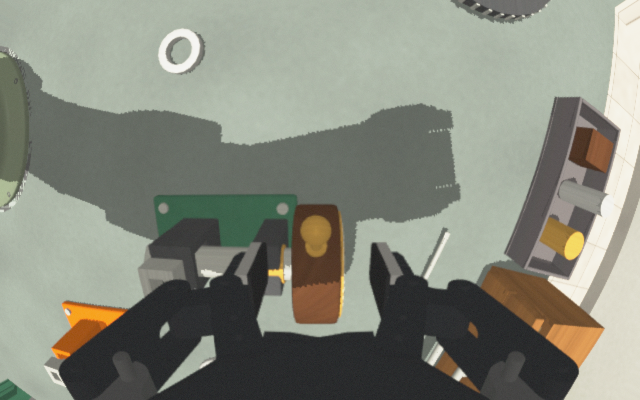

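```bash
python3 - <<'E'
from h import *
print(onz('w3',316,231,.141),tri([wray('w3',316,231),wray('w2',429.3,102.7)]))
E
python3 -m handwheel '[[0,0,-0.15,0,-0.2],[0,0,-0.25,0,-0.2],[0,0,-0.25,0,-0.2],[0,0,-0.25,0,-0.2],[0,0,-0.25,0,-0.2]]' 20;
```

```text
[0.57389817 0.04703887 0.141     ] [0.57373325 0.04649603 0.13892063]
time_s: 2.8
tcp_pos: [0.574, 0.0457, 0.1237]
tcp_rot: [3.139, 0.001, 1.844]
contact_force: [0.2, 0.7, 1.2]
finger_gap: 0.0515
```

```bash
python3 -m handwheel '[[0,0,0,0,0.6],[0,0,0,0,1],[0,0,0,0,1],[0,0,0,0,1],[0,0,0,0,1]]' 25;python3 -m handwheel '[[0,0,0,0,1],[0,0,0,0,1],[0,0,0,0,1],[0,0,0,0,1],[0,0,0,0,1]]'; python3 - <<'E'
from h import *
s,im,d=wsnap('w4');print(s)
E
```

```text
time_s: 3.22
tcp_pos: [0.5731, 0.0466, 0.1219]
tcp_rot: [3.141, -0.0, 1.845]
contact_force: [-3.2, 4.8, 5.5]
finger_gap: 0.0181
time_s: 3.63
tcp_pos: [0.5731, 0.0467, 0.1218]
tcp_rot: [3.141, -0.001, 1.846]
contact_force: [-2.6, 5.0, 5.3]
finger_gap: 0.0182
{'time_s': 3.6333, 'joint_positions': array([ 0.15664384,  0.62019091, -0.4836782 ,  1.81051773,  0.38369939,
        0.80431776, -0.24533522]), 'dq': array([ 3.28426494e-06, -1.76849074e-04, -2.51781245e-04,  1.00171420e-03,
       -6.05358334e-04, -8.99934967e-04,  2.42877503e-04]), 'effort': array([ 2.45910466e+00, -8.85251641e+01, -5.57125300e+00, -2.87447298e+01,
        1.12218887e+00, -1.32672493e-01,  1.24041594e-02]), 'tcp_pos': array([0.57308056, 0.04672268, 0.12180623]), 'tcp_rot': array([ 3.14091762e+00, -6.12737255e-04,  1.84561339e+00]), 'contact_force': array([-2.58111835,  5.0290668 ,  5.27367092]), 'torque': array([ 0.8641412 ,  0.62199176, -0.02787251]), 'finger_gap': 0.018150926473597107}
```

View pics/w4.png

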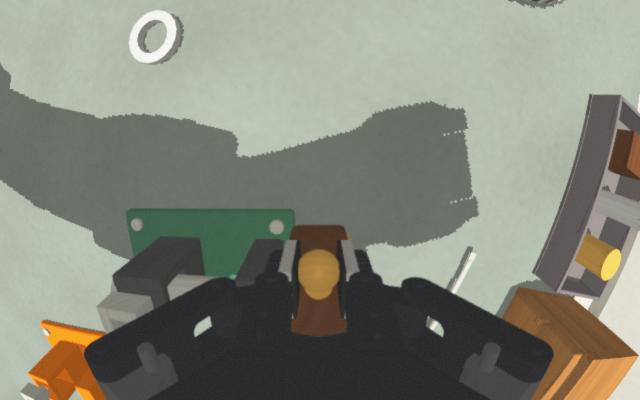

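```bash
python3 -m handwheel '[[0.010,-0.037,0.026,0,1],[0.022,-0.078,0.047,0,1],[0.034,-0.120,0.062,0,1],[0.047,-0.168,0.072,0,1],[0.059,-0.213,0.076,0,1]]' 25;python3 -m handwheel '[[0,0,0,0,1],[0,0,0,0,1],[0,0,0,0,1],[0,0,0,0,1],[0,0,0,0,1]]'; python3 - <<'E'
from h import *
s,im,d=wsnap('w5');print(s['contact_force'],s['torque'])
snap('top','top5');im,d=snap('scene','scene5')
cv2.imwrite('pics/scene5z.png',cv2.resize(im[150:260,240:400],None,fx=5,fy=5,interpolation=cv2.INTER_CUBIC)[...,::-1])
E
```

```text
time_s: 4.1
tcp_pos: [0.5884, -0.0079, 0.1411]
tcp_rot: [3.14, 0.0, 1.845]
contact_force: [1.9, 2.7, 0.6]
finger_gap: 0.0181
time_s: 4.52
tcp_pos: [0.5883, -0.0074, 0.1408]
tcp_rot: [3.14, 0.0, 1.845]
contact_force: [0.5, 1.9, 8.2]
finger_gap: 0.0179
[0.45799997 1.91530143 8.15017886] [ 0.30302302  0.02961718 -0.0086904 ]
```

View pics/w5.png

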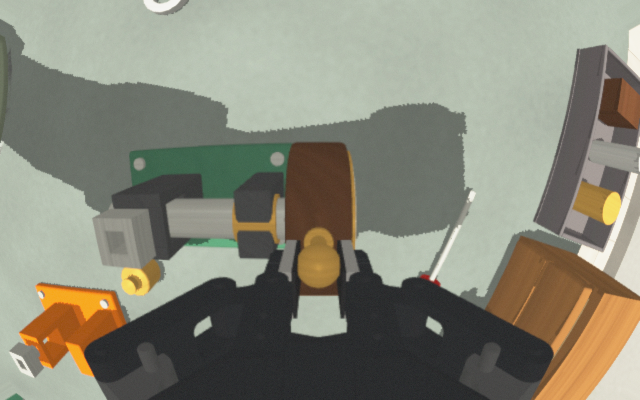

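View pics/scene5z.png

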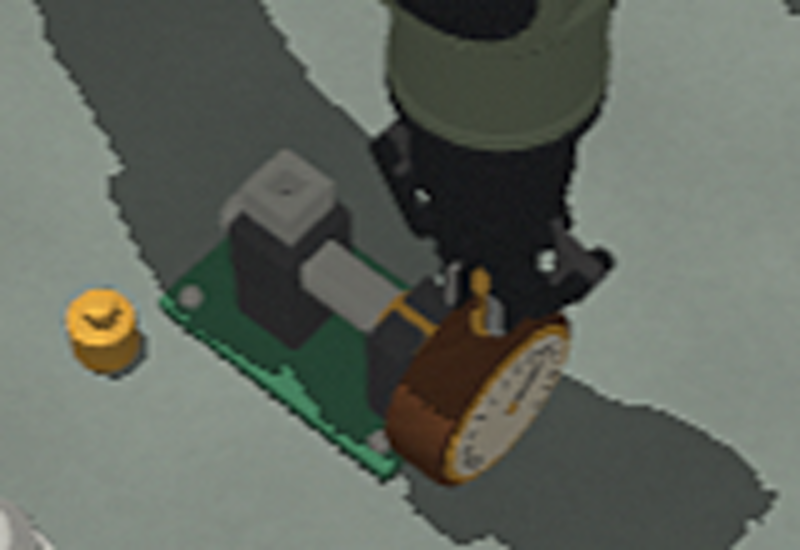

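```bash
python3 -m handwheel '[[0,0,0,0,0.2],[0,0,0,0,-0.2],[0,0,0,0,-0.2],[0,0,0.15,0,-0.2],[0,0,0.2,0,-0.2]]' 25;python3 -m handwheel '[[0,-0.1,0.13,0,-0.2],[0,-0.2,0.26,0,-0.2],[0,-0.2,0.26,0,-0.2],[0,-0.2,0.26,0,-0.2],[0,-0.2,0.26,0,-0.2]]'; python3 - <<'E'
from h import *
s,im,d=wsnap('w6');print(s['tcp_pos'],s['tcp_rot'],s['dq'].round(2))
im,d=snap('scene','scene6')
cv2.imwrite('pics/scene6z.png',cv2.resize(im[150:260,240:400],None,fx=5,fy=5,interpolation=cv2.INTER_CUBIC)[...,::-1])
E
```

```text
time_s: 5.08
tcp_pos: [0.5884, -0.0071, 0.193]
tcp_rot: [3.14, 0.0, 1.845]
contact_force: [1.1, 0.1, 0.6]
finger_gap: 0.051
time_s: 5.5
tcp_pos: [0.5875, -0.0572, 0.2551]
tcp_rot: [-3.141, -0.0, 1.845]
contact_force: [-0.5, 0.5, -0.9]
finger_gap: 0.0511
[ 0.58750036 -0.05724382  0.25507451] [-3.14146814e+00 -8.88636062e-05  1.84482361e+00] [-0.02  0.02 -0.    0.01 -0.   -0.   -0.  ]
```

View pics/w6.png

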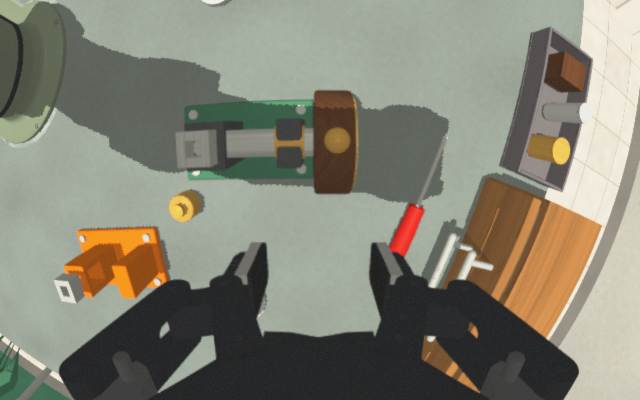

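View pics/scene6z.png

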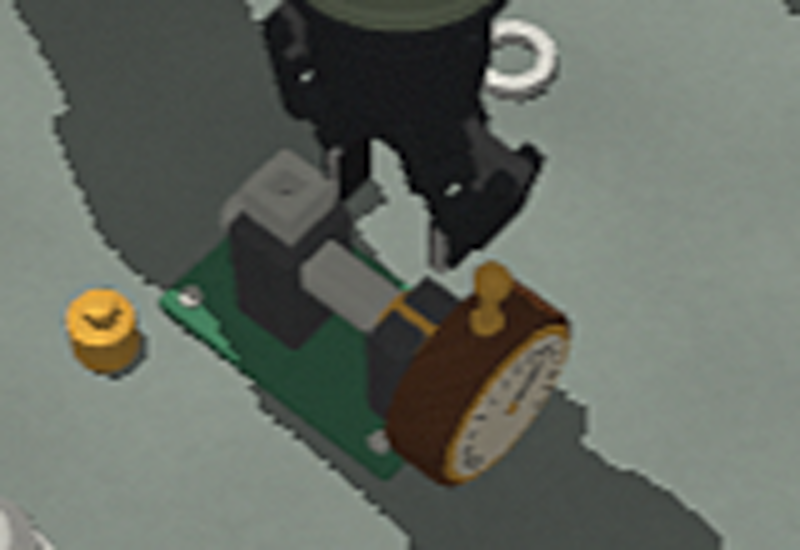

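```bash
python3 - <<'E'
from h import *
im=np.load('pics/w6.npz')['im']
cv2.imwrite('pics/w6z.png',cv2.resize(im[80:205,170:370],None,fx=4,fy=4,interpolation=cv2.INTER_CUBIC)[...,::-1])
E
```

```text
(no output)
```

View pics/w6z.png

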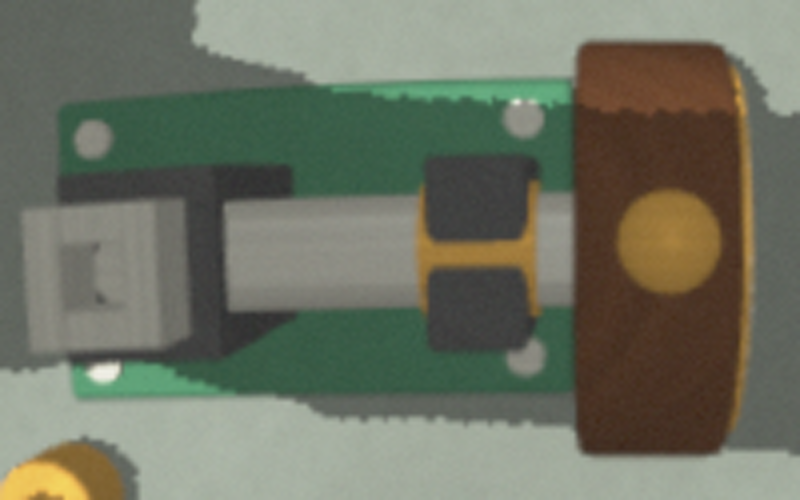

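```bash
python3 - <<'E'
from h import *
f='w6';Z=lambda x,y:(170+(x+.5)/4-.5,80+(y+.5)/4-.5)
for yaw in(.268,.272,.276):
  ex=np.array([np.cos(yaw),np.sin(yaw),0]);ey=np.array([-np.sin(yaw),np.cos(yaw),0])
  def ang(u,v):
    o,k=wray(f,u,v);return np.arctan2(k@ey,-k[2]),o
  for nm,a,b in(('shaft',(390,197.5),(390,308)),('shaft2',(240,203),(240,312)),('case',(650,42),(650,454))):
    t1,o=ang(*Z(*a));t2,_=ang(*Z(*b));m=(t1+t2)/2
    print(nm,'axis y',o@ey+np.tan(m)*(o[2]-.068),'R',np.sin(abs(t1-t2)/2)*(o[2]-.068)/np.cos(m))
  t,o=ang(*Z(669,241));print('ball y',o@ey+np.tan(t)*(o[2]-.158))
  p=tri([wray(f,*Z(669,241)),tray('scene',240+490/5-.4,150+279/5-.4)]);print(p,p@ey, 'wt', (tri([wray(f,*Z(669,241)),wray('w5',319,267)])))
  s=onz('w2',258.5,175.2,.126);print('sock y',s@ey)
E
```

```text
shaft axis y -0.165880399507015 R 0.014848487101367032
shaft2 axis y -0.16620084503443605 R 0.014915775901012101
case axis y -0.16474208914794802 R 0.0546697093429992
ball y -0.15773763637447263
[ 0.58677336 -0.00259763  0.16337675] -0.15788446186804678 wt [ 0.58750648 -0.00203701  0.16199274]
sock y -0.16579972694145928
shaft axis y -0.1678681514166395 R 0.014848076832792377
shaft2 axis y -0.16802153344652318 R 0.014914843041019733
case axis y -0.16700564958537212 R 0.05467123919134196
ball y -0.16000049476813813
[ 0.58677336 -0.00259763  0.16337675] -0.16014374921639993 wt [ 0.58750648 -0.00203701  0.16199274]
sock y -0.16754192216783298
shaft axis y -0.1698532187991044 R 0.014847424041610623
shaft2 axis y -0.16983953482061417 R 0.01491365278937672
case axis y -0.169266555868163 R 0.054671919927485595
ball y -0.16226079315730063
[ 0.58677336 -0.00259763  0.16337675] -0.162400474268182 wt [ 0.58750648 -0.00203701  0.16199274]
sock y -0.1692814367270262
```

```bash
python3 -m handwheel '[[-0.003,0.12,0,0,-0.2],[-0.003,0.219,0,0,-0.2],[-0.003,0.219,-0.1,0,-0.2],[-0.003,0.219,-0.25,0,-0.2],[-0.003,0.219,-0.38,0,-0.2]]' 40;python3 -m handwheel '[[0,0,-0.08,0,-0.2],[0,0,-0.08,0,0],[0,0,-0.08,0,1],[0,0,-0.08,0,1],[0,0,-0.08,0,1]]';python3 -m handwheel '[[0,0,0,0,1],[0,0,0,0,1],[0.002,-0.009,0,0,1],[0.005,-0.018,0,0,1],[0.008,-0.029,0.001,0,1]]'; python3 - <<'E'
from h import *
s,im,d=wsnap('w7');print(s['contact_force'],s['dq'].round(2))
E
```

```text
time_s: 6.02
tcp_pos: [0.5864, -0.0013, 0.1584]
tcp_rot: [-3.141, -0.0, 1.847]
contact_force: [0.9, -0.2, -1.2]
finger_gap: 0.0512
time_s: 6.43
tcp_pos: [0.587, -0.0025, 0.1415]
tcp_rot: [3.141, 0.0, 1.845]
contact_force: [-3.2, -0.8, -2.8]
finger_gap: 0.0172
time_s: 6.85
tcp_pos: [0.589, -0.0098, 0.1417]
tcp_rot: [3.141, 0.0, 1.845]
contact_force: [-6.1, 0.0, 0.6]
finger_gap: 0.0177
[-6.09470895e+00  4.87240272e-04  5.86157850e-01] [ 0.05  0.01  0.   -0.03 -0.    0.01  0.06]
```

View pics/w7.png

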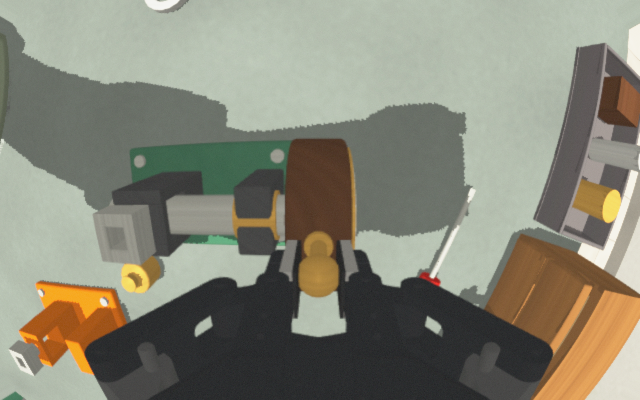

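```bash
python3 -m handwheel '[[0,0,0,0,0.2],[0,0,0,0,-0.2],[0,0,0,0,-0.2],[0,0,0.15,0,-0.2],[0,0,0.2,0,-0.2]]' 25;python3 -m handwheel '[[0,-0.1,0.13,0,-0.2],[0,-0.2,0.26,0,-0.2],[0,-0.2,0.26,0,-0.2],[0,-0.2,0.26,0,-0.2],[0,-0.2,0.26,0,-0.2]]'; python3 - <<'E'
from h import *
s,im,d=wsnap('w8');print(s['tcp_pos'],s['tcp_rot'],s['dq'].round(2))
cv2.imwrite('pics/w8z.png',cv2.resize(im[80:205,170:370],None,fx=4,fy=4,interpolation=cv2.INTER_CUBIC)[...,::-1])
E
```

```text
time_s: 7.32
tcp_pos: [0.59, -0.0092, 0.1938]
tcp_rot: [3.139, 0.0, 1.846]
contact_force: [0.5, 0.3, 1.4]
finger_gap: 0.0512
time_s: 7.73
tcp_pos: [0.589, -0.0595, 0.2556]
tcp_rot: [3.141, 0.0, 1.845]
contact_force: [0.2, 0.6, -1.1]
finger_gap: 0.0512
[ 0.58896075 -0.05954214  0.25560556] [3.14106943e+00 1.86086571e-05 1.84504813e+00] [-0.01  0.02 -0.    0.02  0.   -0.    0.  ]
```

View pics/w8z.png

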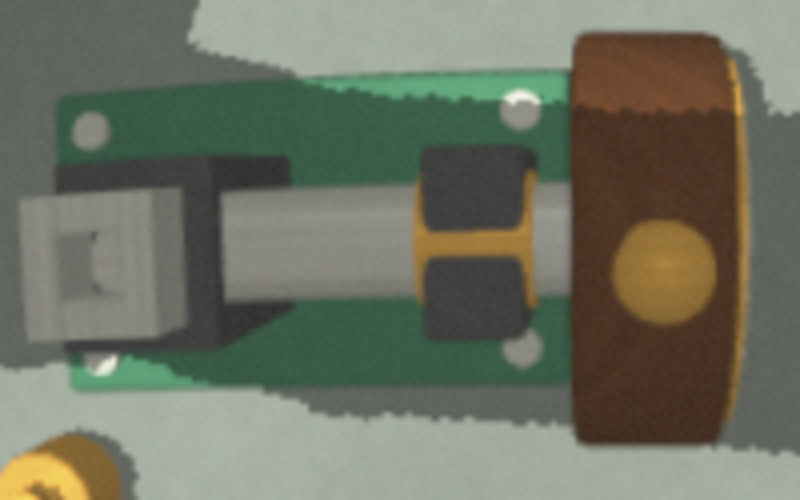

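```bash
python3 - <<'E'
from h import *
f='w8';Z=lambda x,y:(170+(x+.5)/4-.5,80+(y+.5)/4-.5)
for yaw in(.272,):
  ex=np.array([np.cos(yaw),np.sin(yaw),0]);ey=np.array([-np.sin(yaw),np.cos(yaw),0])
  def ang(u,v):
    o,k=wray(f,u,v);return np.arctan2(k@ey,-k[2]),o
  for nm,a,b in(('shaft',(390,187),(390,298)),('shaft2',(240,192),(240,302)),('case',(650,33),(650,444))):
    t1,o=ang(*Z(*a));t2,_=ang(*Z(*b));m=(t1+t2)/2
    print(nm,'axis y',o@ey+np.tan(m)*(o[2]-.068),'R',np.sin(abs(t1-t2)/2)*(o[2]-.068)/np.cos(m))
  t,o=ang(*Z(664,272));print('ball y',o@ey+np.tan(t)*(o[2]-.158))
  # orientation of wing: stem/base
  print('w7 ball y',onz('w7',319,277,.158)@ey,onz('w5',319,267,.158)@ey)
  s=[onz(f,*Z(*c),.126) for c in((21,199),(155,188),(160,338),(28,342))]
  for i in range(4):
    e=s[(i+1)%4]-s[i];print('head',s[i],np.linalg.norm(e),(np.arctan2(e[1],e[0])+.785)%1.5708-.785)
  print('centre',np.mean(s,0),np.mean(s,0)@ey)
E
```

```text
shaft axis y -0.16777386182235762 R 0.014929672117290049
shaft2 axis y -0.1678161197391304 R 0.015064038096676384
case axis y -0.16712063419149353 R 0.05460370755034641
ball y -0.16869411054855313
w7 ball y -0.16997062812805347 -0.16184923881041965
head [ 0.44302919 -0.03275498  0.126     ] 0.0344894566609844 0.2835301472913453
head [ 0.47614162 -0.02310667  0.126     ] 0.0345682704556129 0.260569907937796
head [ 0.48504737 -0.05650806  0.126     ] 0.03442825087674528 0.26787468761998945
head [ 0.45184691 -0.06562038  0.126     ] 0.03402773061109816 0.26212099525329335
centre [ 0.46401627 -0.04449752  0.126     ] -0.1675234825337535
```

```bash
python3 -m handwheel '[[-0.04,0.16,0.05,0.04,-0.5],[-0.08,0.32,0.05,0.08,-0.5],[-0.1,0.48,0.05,0.12,-0.5],[-0.12,0.64,0.05,0.16,-0.5],[-0.14,0.76,0.05,0.2,-0.5]]';python3 -m handwheel '[[-0.04,0.16,0.0,0.04,-0.5],[-0.08,0.32,0.0,0.08,-0.5],[-0.1,0.48,0.0,0.12,-0.5],[-0.1,0.53,0.0,0.16,-0.5],[-0.1,0.53,0.0,0.2,-0.5]]'; python3 - <<'E'
from h import *
s,im,d=wsnap('w9');print(s['tcp_pos'],s['tcp_rot'],s['dq'].round(2),s['joint_positions'].round(2))
E
```

```text
time_s: 8.2
tcp_pos: [0.5525, 0.1344, 0.2676]
tcp_rot: [3.141, -0.001, 2.48]
contact_force: [0.9, 0.5, -0.6]
finger_gap: 0.0638
time_s: 8.62
tcp_pos: [0.5267, 0.2679, 0.2674]
tcp_rot: [3.14, -0.002, 3.108]
contact_force: [-0.3, -0.2, 0.2]
finger_gap: 0.0642
[0.52671277 0.26787644 0.26740768] [ 3.13970460e+00 -1.64124182e-03  3.10816498e+00] [ 0.26  0.1  -0.32  0.01  0.21  0.09  1.36] [ 0.02  0.56 -0.88  1.62  0.46  1.18  0.58]
```

View pics/w9.png

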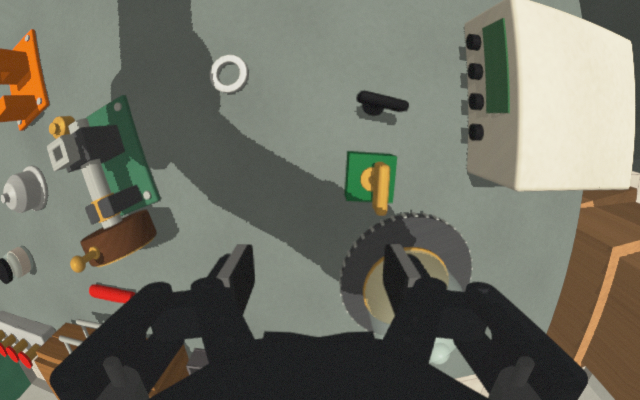

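```bash
python3 -m handwheel '[[-0.12,0.24,-0.2,0.0,-0.5],[-0.12,0.24,-0.2,0.0,-0.5],[-0.12,0.24,-0.2,0.0,-0.5],[-0.12,0.24,-0.2,0.0,-0.5],[-0.12,0.24,-0.2,0.0,-0.5]]'; python3 - <<'E'
from h import *
s,im,d=wsnap('w10');print(s['tcp_pos'],s['tcp_rot'],s['dq'].round(2),s['joint_positions'].round(2))
cv2.imwrite('pics/w10z.png',cv2.resize(im[110:260,220:420],None,fx=4,fy=4,interpolation=cv2.INTER_CUBIC)[...,::-1])
E
```

```text
time_s: 9.08
tcp_pos: [0.4989, 0.3225, 0.2176]
tcp_rot: [-3.141, -0.001, 3.094]
contact_force: [-0.3, -0.3, 0.6]
finger_gap: 0.0638
[0.49885815 0.32245592 0.21759095] [-3.14088413e+00 -7.02276510e-04  3.09352175e+00] [ 0.03 -0.01  0.   -0.01 -0.    0.    0.01] [-0.1   0.61 -0.85  1.67  0.51  1.1   0.42]
```

View pics/w10z.png

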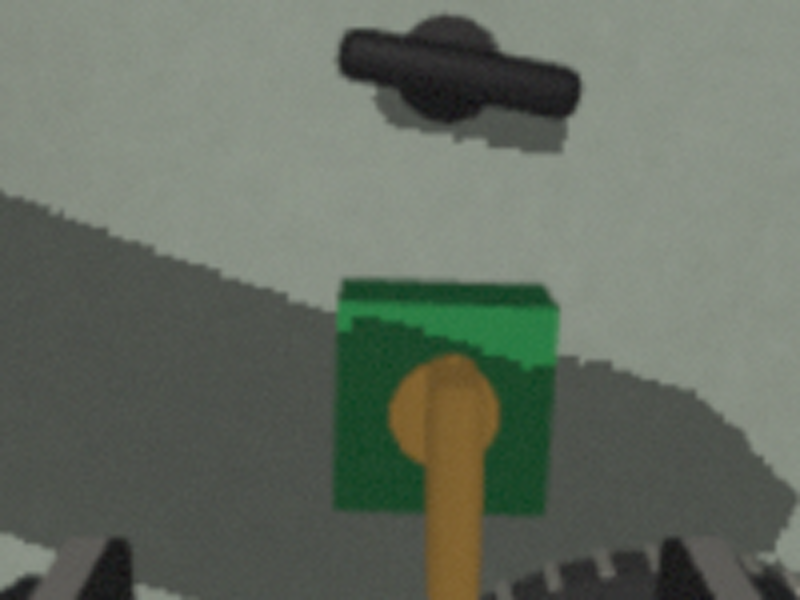

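```bash
python3 - <<'E'
from h import *
f='w10';z=np.load('pics/w10.npz');im,d=z['im'],z['d']
cv2.imwrite('pics/w10y.png',cv2.resize(im[180:300,260:410],None,fx=5,fy=5,interpolation=cv2.INTER_CUBIC)[...,::-1])
pts=[]
for v in range(195,275):
  for u in range(315,350):
    if d[v,u]>0:
      p=wp(f,u,v)
      if p[2]>.095: pts.append(p)
pts=np.array(pts);print(len(pts),pts.min(0),pts.max(0),np.median(pts[:,2]))
t=pts[pts[:,2]>.103];c,sz,a=cv2.minAreaRect((t[:,:2]*1000).astype(np.float32));print(c,sz,a)
Z=lambda x,y:(220+(x+.5)/4-.5,110+(y+.5)/4-.5)
bl=[onz(f,*Z(*c),.035) for c in((338,301),(559,309),(545,515),(333,511))]
print(np.mean(bl,0));
for i in range(4):
    e=bl[(i+1)%4]-bl[i];print(bl[i],np.linalg.norm(e),(np.arctan2(e[1],e[0])+.785)%1.5708-.785)
print('flange',onz(f,*Z(444,412),.04))
E
```

```text
Traceback (most recent call last):
  File "h.py", line 23, in wp
    d=np.load(f'pics/{f}.npz')['d'][int(round(v)),int(round(u))];K=camera_model('wrist')['mtx'];T=wT(f)
                                                                                                  ~~^^^
  File "h.py", line 16, in wT
    j=json.load(open(f'pics/{f}.json'));T=np.eye(4);T[:3,:3]=R.from_euler('xyz',j['r']).as_matrix();T[:3,3]=j['p'];return T@camera_model('wrist')['mount']
                                                                                                                            ~~~~~~~~~~~~^^^^^^^^^
ValueError: time passes only in moves, steps and waits
```

View pics/w10y.png

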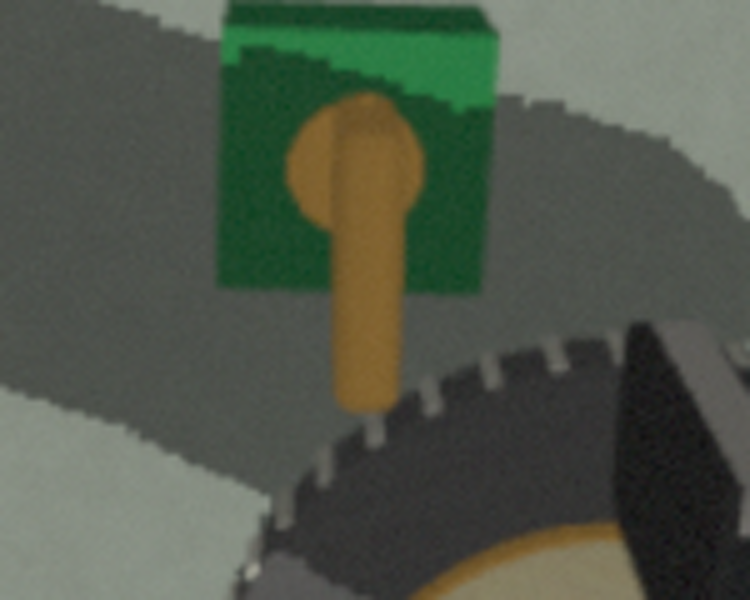

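```bash
sed -i "s/^import numpy as np, cv2/import numpy as np, cv2, functools\ncamera_model=functools.lru_cache(None)(camera_model)/" h.py; sed -i 's/^def wp(f,u,v)/@functools.lru_cache(None)\ndef wd(f): return np.load(f"pics\/{f}.npz")["d"]\ndef wp(f,u,v)/; s/d=np.load(f.pics\/{f}.npz.)\[.d.\]\[int/d=wd(f)[int/' h.py; python3 - <<'E'
from h import *
f='w10'
d=wd(f)
pts=np.array([wp(f,u,v) for v in range(195,275) for u in range(315,350) if d[v,u]>0]);pts=pts[pts[:,2]>.095]
print(len(pts),pts.min(0),pts.max(0),np.median(pts[:,2]))
t=pts[pts[:,2]>.103];c,sz,a=cv2.minAreaRect((t[:,:2]*1000).astype(np.float32));print(c,sz,a)
Z=lambda x,y:(220+(x+.5)/4-.5,110+(y+.5)/4-.5)
bl=[onz(f,*Z(*c),.035) for c in((338,301),(559,309),(545,515),(333,511))]
print(np.mean(bl,0));
for i in range(4):
    e=bl[(i+1)%4]-bl[i];print(bl[i],np.linalg.norm(e),(np.arctan2(e[1],e[0])+.785)%1.5708-.785)
print('flange',onz(f,*Z(444,412),.04))
Y=lambda x,y:(260+(x+.5)/5-.5,180+(y+.5)/5-.5)
e=[onz(f,*Y(*c),.107) for c in((336,130),(334,405),(403,150),(399,405),(367,411))]
for q in e:print(q)
print([np.arctan2(*(e[b]-e[a])[[1,0]]) for a,b in((0,1),(2,3))])
E
```

```text
809 [0.50423778 0.32733045 0.09509566] [0.55725196 0.34166012 0.1085019 ] 0.10608541345428812
(530.9320678710938, 334.73602294921875) (11.92027473449707, 52.640419006347656) 88.32453155517578
[0.53132888 0.33482126 0.035     ]
[0.49906094 0.30758517 0.035     ] 0.05951176664547456 -0.08289122123275272
[0.50398807 0.36689262 0.035     ] 0.05943987477071467 -0.07787582032287632
[0.5632478  0.36226836 0.035     ] 0.0598790153613852 -0.07068265777721172
[0.55901869 0.30253888 0.035     ] 0.0601697420172817 -0.08397345113543897
flange [0.52990247 0.33463186 0.04      ]
[0.50327669 0.32984312 0.107     ]
[0.55465038 0.32747622 0.107     ]
[0.50735531 0.34111245 0.107     ]
[0.55528286 0.33920025 0.107     ]
[0.55617132 0.33338644 0.107     ]
[np.float64(-0.046039676535950966), np.float64(-0.039876664152005255)]
```

```bash
python3 -m handwheel '[[0.128,0.049,0,0.003,-0.5],[0.128,0.049,-0.1,0.003,-0.5],[0.128,0.049,-0.24,0.003,-0.5],[0.128,0.049,-0.36,0.003,-0.5],[0.128,0.049,-0.45,0.003,-0.5]]' 60;  python3 -m handwheel '[[0,0,-0.06,0,-0.5],[0,0,-0.125,0,-0.5],[0,0,-0.125,0,-0.5],[0,0,-0.125,0,-0.5],[0,0,-0.125,0,-0.5]]'; python3 - <<'E'
from h import *
s,im,d=wsnap('w11');print(s['tcp_pos'],s['tcp_rot'],s['contact_force'],s['joint_positions'].round(2))
E
```

```text
time_s: 9.55
tcp_pos: [0.5314, 0.3332, 0.1035]
tcp_rot: [-3.141, -0.001, 3.102]
contact_force: [0.1, -0.0, -0.5]
finger_gap: 0.0639
time_s: 9.97
tcp_pos: [0.5316, 0.3353, 0.0756]
tcp_rot: [3.141, 0.001, 3.104]
contact_force: [0.5, 0.5, 0.5]
finger_gap: 0.064
[0.53161765 0.33531731 0.07560547] [3.14060167e+00 1.34019181e-03 3.10401228e+00] [0.4589676  0.48641604 0.49568087] [-0.18  0.82 -0.74  1.68  0.68  0.91  0.34]
```

View pics/w11.png

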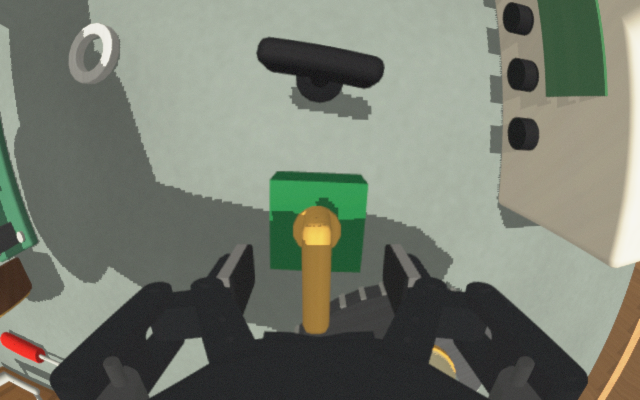

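```bash
python3 -m handwheel '[[0,0,-0.006,0,0.5],[0,0,-0.006,0,1],[0,0,-0.006,0,1],[0,0,-0.006,0,1],[0,0,-0.006,0,1]]' 60;  python3 -m handwheel '[[0,0,0,0,1],[0,0,0,0,1],[0,0,0.05,0,1],[0,0,0.1,0,1],[0,0,0.2,0,1]]'; python3 - <<'E'
from h import *
s,im,d=wsnap('w12');print(s['tcp_pos'],s['tcp_rot'],s['contact_force'],s['torque'])
E
```

```text
time_s: 10.43
tcp_pos: [0.5311, 0.335, 0.0731]
tcp_rot: [3.141, 0.0, 3.104]
contact_force: [-0.3, 0.1, 2.5]
finger_gap: 0.0115
time_s: 10.85
tcp_pos: [0.5301, 0.3343, 0.1224]
tcp_rot: [-3.14, -0.002, 3.105]
contact_force: [-0.7, -0.3, -2.3]
finger_gap: 0.0113
[0.53014593 0.33427163 0.12243495] [-3.14007055e+00 -2.39692699e-03  3.10472010e+00] [-0.69591194 -0.32912017 -2.261267  ] [-0.0395185   0.01330356  0.05840231]
```

View pics/w12.png

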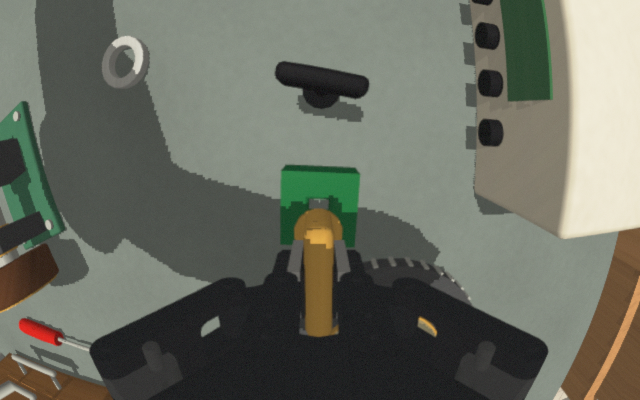

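```bash
python3 -m handwheel '[[0,0,0.14,-0.02,1],[-0.02,-0.08,0.28,-0.06,1],[-0.05,-0.22,0.42,-0.1,1],[-0.09,-0.36,0.5,-0.14,1],[-0.13,-0.5,0.5,-0.18,1]]' 60;  python3 -m handwheel '[[-0.03,-0.15,0,-0.04,1],[-0.05,-0.31,0,-0.08,1],[-0.08,-0.47,0,-0.12,1],[-0.1,-0.62,0,-0.16,1],[-0.12,-0.77,0,-0.2,1]]';python3 -m handwheel '[[-0.015,-0.1,0,-0.023,1],[-0.015,-0.2,0,-0.023,1],[-0.015,-0.24,0,-0.023,1],[-0.015,-0.24,0,-0.023,1],[-0.015,-0.24,0,-0.023,1]]'; python3 - <<'E'
from h import *
s,im,d=wsnap('w13');print(s['tcp_pos'],s['tcp_rot'],s['contact_force'],s['torque'],s['joint_positions'].round(2),s['dq'].round(2))
im,d=snap('scene','scene13')
cv2.imwrite('pics/scene13z.png',cv2.resize(im[90:250,220:380],None,fx=4,fy=4,interpolation=cv2.INTER_CUBIC)[:600,:,::-1])
E
```

```text
time_s: 11.32
tcp_pos: [0.4993, 0.2126, 0.252]
tcp_rot: [3.136, 0.002, 2.537]
contact_force: [2.1, -1.3, -2.4]
finger_gap: 0.0114
time_s: 11.73
tcp_pos: [0.4683, 0.0175, 0.2488]
tcp_rot: [3.14, 0.001, 1.911]
contact_force: [1.6, -0.5, -1.8]
finger_gap: 0.0112
time_s: 12.15
tcp_pos: [0.4653, -0.0404, 0.2482]
tcp_rot: [3.141, 0.0, 1.844]
contact_force: [-1.1, -0.1, -2.0]
finger_gap: 0.0112
[ 0.46531163 -0.04043433  0.24824426] [3.14077737e+00 7.37311762e-06 1.84446228e+00] [-1.08132344 -0.08202227 -1.98419893] [ 0.02815851  0.0166773  -0.00932356] [ 0.43  0.29 -0.57  1.96  0.19  0.95  0.04] [-0.03  0.01 -0.01  0.    0.   -0.   -0.01]
```

View pics/w13.png

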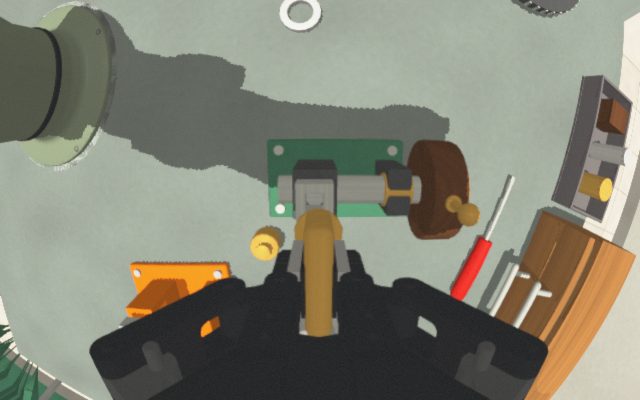

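View pics/scene13z.png

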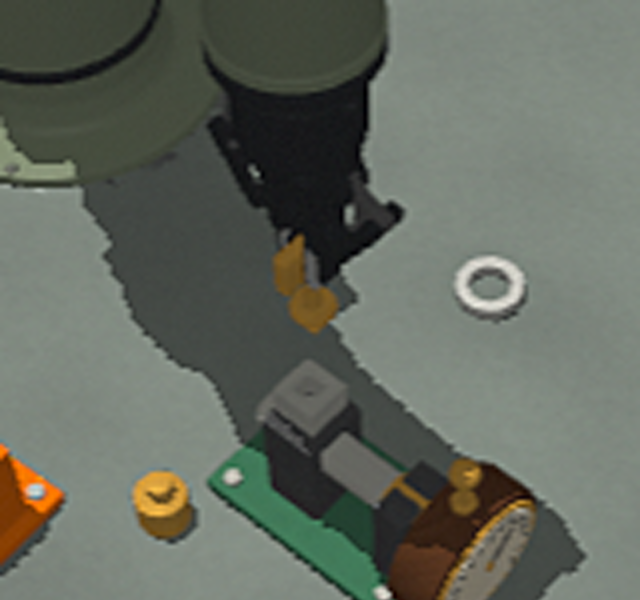

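```bash
python3 - <<'E'
from h import *
im=np.load('pics/w13.npz')['im']
cv2.imwrite('pics/w13z.png',cv2.resize(im[150:260,260:380],None,fx=5,fy=5,interpolation=cv2.INTER_CUBIC)[...,::-1])
E
```

```text
(no output)
```

View pics/w13z.png

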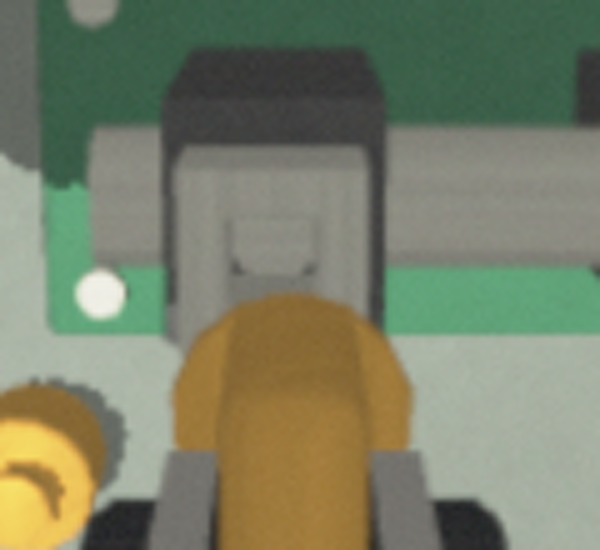

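```bash
python3 - <<'E'
from h import *
f='w13';Y=lambda x,y:(260+(x+.5)/5-.5,150+(y+.5)/5-.5)
yaw=.272;ex=np.array([np.cos(yaw),np.sin(yaw),0]);ey=np.array([-np.sin(yaw),np.cos(yaw),0])
a=onz(f,*Y(273,215),.126);print('sock',a-.0078*ey)
a=onz(f,*Y(272,165),.126);print('sock from edge',a-.017*ey, np.linalg.norm(onz(f,*Y(177,165),.126)-onz(f,*Y(367,165),.126)))
l=onz(f,*Y(173,395),.2127);r=onz(f,*Y(412,395),.2127);print('flange w',np.linalg.norm(l-r),(l+r)/2)
t=onz(f,*Y(292,293),.2102);print('key from flange far edge',t-.015*ey)
e=onz(f,*Y(316,215),.126)-onz(f,*Y(230,215),.126);print(np.arctan2(e[1],e[0]),np.linalg.norm(e))
e=onz(f,*Y(367,165),.126)-onz(f,*Y(177,165),.126);print(np.arctan2(e[1],e[0]))
print([v@ex for v in((l+r)/2,np.array([.464,-.0443,0]),t)])
E
```

```text
sock [ 0.46329992 -0.04353718  0.126     ]
sock from edge [ 0.46321275 -0.04383493  0.126     ] 0.03310990790384192
flange w 0.029189043365915796 [ 0.46506444 -0.0375158   0.2127    ]
key from flange far edge [ 0.46572684 -0.04018685  0.2102    ]
0.2730992692662557 0.015084424343441136
0.2728434832526183
[np.float64(0.43788764113111717), np.float64(0.435039705869041), np.float64(0.4378080897570587)]
```

```bash
python3 -m handwheel '[[-0.007,-0.0145,-0.06,0,1],[-0.007,-0.0145,-0.16,0,1],[-0.007,-0.0145,-0.22,0,1],[-0.007,-0.0145,-0.26,0,1],[-0.007,-0.0145,-0.275,0,1]]' 60;  python3 -m handwheel '[[0,0,0,0,1],[0,0,0,0,1],[0,0,0,0,1],[0,0,0,0,1],[0,0,0,0,1]]'; python3 - <<'E'
from h import *
s,im,d=wsnap('w14');print(s['tcp_pos'],s['tcp_rot'],s['contact_force'],s['torque'])
im,d=snap('scene','scene14')
cv2.imwrite('pics/scene14z.png',cv2.resize(im[120:240,240:380],None,fx=5,fy=5,interpolation=cv2.INTER_CUBIC)[...,::-1])
E
```

```text
time_s: 12.67
tcp_pos: [0.4631, -0.0435, 0.1778]
tcp_rot: [-3.14, -0.001, 1.846]
contact_force: [-0.4, -1.4, -0.8]
finger_gap: 0.0115
time_s: 13.08
tcp_pos: [0.4637, -0.0446, 0.1794]
tcp_rot: [3.141, 0.0, 1.844]
contact_force: [-0.1, -0.4, -3.3]
finger_gap: 0.0112
[ 0.46373534 -0.04455419  0.17940221] [3.14076113e+00 4.37362984e-04 1.84426102e+00] [-0.05227683 -0.3623902  -3.32987646] [-0.0591842   0.01151326  0.01084979]
```

View pics/w14.png

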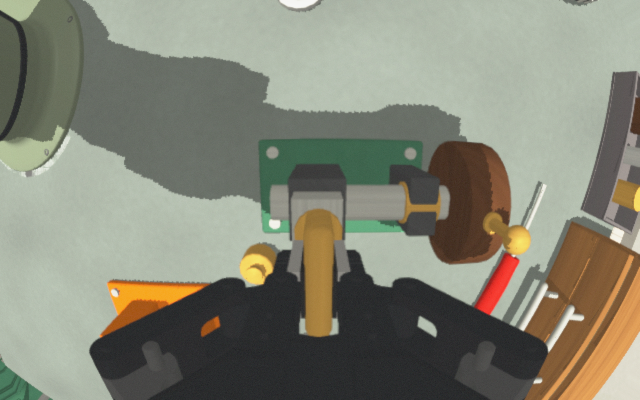

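View pics/scene14z.png

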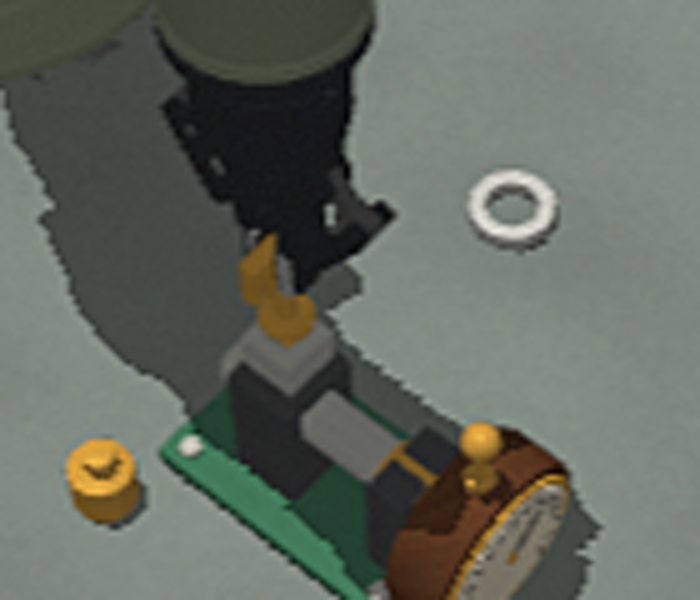

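```bash
python3 -m handwheel '[[0,0,-0.008,0,1],[0,0,-0.016,0,1],[0,0,-0.024,0,1],[0,0,-0.024,0,1],[0,0,-0.024,0,1]]';python3 -m handwheel '[[0,0,-0.008,0,1],[0,0,-0.016,0,1],[0,0,-0.024,0,1],[0,0,-0.024,0,1],[0,0,-0.024,0,1]]'; python3 -c "
from bench import *;s=state();print(s['tcp_pos'],s['contact_force'],s['torque'])"
```

```text
time_s: 13.6
tcp_pos: [0.4633, -0.0445, 0.1727]
tcp_rot: [-3.141, -0.0, 1.844]
contact_force: [0.1, -0.9, -2.3]
finger_gap: 0.0113
time_s: 14.02
tcp_pos: [0.4634, -0.0445, 0.1667]
tcp_rot: [-3.141, -0.0, 1.844]
contact_force: [0.4, 0.1, -2.1]
finger_gap: 0.0112
[ 0.46336381 -0.04449759  0.16673728] [ 0.41343085  0.05433003 -2.0513609 ] [-0.0318146   0.00176421  0.02819191]
```

```bash
python3 -m handwheel '[[0,0,-0.006,0,1],[0,0,-0.01,0,1],[0,0,-0.012,0,1],[0,0,-0.012,0,1],[0,0,-0.012,0,1]]';python3 -c "
from bench import *;s=state();print(s['tcp_pos'],s['contact_force'],s['torque'])"
python3 -m handwheel '[[0,0,-0.002,0,1],[0,0,-0.004,0,1],[0,0,-0.004,0,1],[0,0,-0.004,0,1],[0,0,-0.004,0,1]]'; python3 -c "
from bench import *;s=state();print(s['tcp_pos'],s['contact_force'],s['torque'])"
```

```text
time_s: 14.43
tcp_pos: [0.4637, -0.0445, 0.1643]
tcp_rot: [3.141, 0.0, 1.844]
contact_force: [-1.7, -0.0, 7.8]
finger_gap: 0.0113
[ 0.46366865 -0.04450743  0.16425055] [-1.69530972 -0.03564774  7.76862368] [0.04517514 0.56372623 0.02828072]
time_s: 14.85
tcp_pos: [0.4639, -0.0445, 0.1639]
tcp_rot: [3.141, 0.001, 1.844]
contact_force: [-6.6, -0.0, 24.2]
finger_gap: 0.0113
[ 0.46388781 -0.04449729  0.16387579] [-6.58161839 -0.04436032 24.2024497 ] [ 0.02096434  1.63041892 -0.1011832 ]
```

```bash
cat > s.py <<'E'
from bench import *
s=state();print('t',s['time_s'],s['tcp_pos'].round(4),'yaw',s['tcp_rot'][2].round(4),'F',s['contact_force'].round(1),'T',s['torque'].round(3),'q7',s['joint_positions'][6].round(3),'e7',s['effort'][6].round(3))
E
python3 -m handwheel '[[0,0,0.001,0,1],[0,0,0.0025,0,1],[0,0,0.0025,0,1],[0,0,0.0025,0,1],[0,0,0.0025,0,1]]' 70; python3 s.py
python3 -m handwheel '[[0,0,0,-0.01,1],[0,0,-0.001,-0.02,1],[0,0,-0.002,-0.032,1],[0,0,-0.002,-0.032,1],[0,0,-0.002,-0.032,1]]'; python3 s.py
```

```text
time_s: 15.27
tcp_pos: [0.4637, -0.0445, 0.1641]
tcp_rot: [3.141, 0.001, 1.844]
contact_force: [-3.5, 0.8, 13.5]
finger_gap: 0.0115
t 15.2667 [ 0.4637 -0.0445  0.1641] yaw 1.8442 F [-3.5  0.8 13.5] T [ 0.042  0.975 -0.069] q7 -0.052 e7 0.065
time_s: 15.68
tcp_pos: [0.4637, -0.0446, 0.1636]
tcp_rot: [3.141, 0.001, 1.743]
contact_force: [-3.3, -0.4, 11.4]
finger_gap: 0.0112
t 15.6833 [ 0.4637 -0.0446  0.1636] yaw 1.7434 F [-3.3 -0.4 11.4] T [-0.114  0.744 -0.071] q7 -0.139 e7 -0.188
```

```bash

python3 -m handwheel '[[0,0,0,-0.01,1],[0,0,-0.001,-0.02,1],[0,0,-0.002,-0.032,1],[0,0,-0.0024,-0.032,1],[0,0,-0.0024,-0.032,1]]'; python3 s.py;python3 -m handwheel '[[0,0,0,-0.01,1],[0,0,-0.001,-0.02,1],[0,0,-0.002,-0.032,1],[0,0,-0.0024,-0.032,1],[0,0,-0.0024,-0.032,1]]'; python3 s.py
```

```text
time_s: 16.1
tcp_pos: [0.4638, -0.0446, 0.163]
tcp_rot: [3.141, 0.001, 1.643]
contact_force: [-2.8, -1.0, 11.9]
finger_gap: 0.0112
t 16.1 [ 0.4638 -0.0446  0.163 ] yaw 1.6429 F [-2.8 -1.  11.9] T [-0.216  0.791 -0.077] q7 -0.227 e7 -0.198
time_s: 16.52
tcp_pos: [0.4638, -0.0447, 0.1624]
tcp_rot: [3.141, 0.001, 1.542]
contact_force: [-1.8, -0.7, 12.5]
finger_gap: 0.0109
t 16.5167 [ 0.4638 -0.0447  0.1624] yaw 1.5423 F [-1.8 -0.7 12.5] T [-0.278  0.691 -0.079] q7 -0.314 e7 -0.196
```

```bash
python3 - <<'E'
from h import *
s,im,d=wsnap('w15')
cv2.imwrite('pics/w15z.png',cv2.resize(im[130:290,240:400],None,fx=4,fy=4,interpolation=cv2.INTER_CUBIC)[:600,:,::-1])
E
```

```text
(no output)
```

View pics/w15z.png

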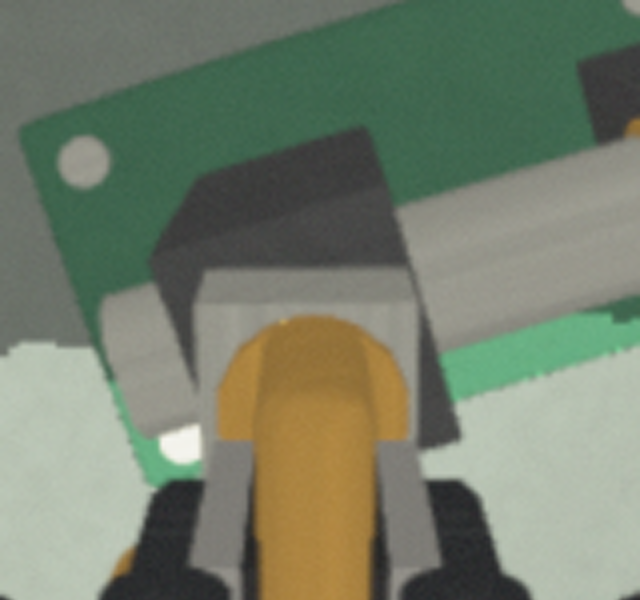

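```bash

for i in 1 2; do python3 -m handwheel '[[0,0,0,-0.01,1],[0,0,-0.001,-0.02,1],[0,0,-0.0012,-0.02,1],[0,0,-0.0015,-0.02,1],[0,0,-0.0015,-0.02,1]]' >/dev/null; python3 s.py; done
```

```text
t 16.9833 [ 0.4639 -0.0447  0.1621] yaw 1.4797 F [-2.5 -0.8 12.9] T [-0.299  0.688 -0.062] q7 -0.369 e7 0.041
t 17.4 [ 0.4639 -0.0447  0.1618] yaw 1.417 F [-2.5 -1.  15.4] T [-0.344  0.771 -0.025] q7 -0.423 e7 -0.004
```

```bash

python3 -m handwheel '[[0,0,0,-0.01,1],[0,0,-0.001,-0.016,1],[0,0,-0.001,-0.016,1],[0,0,-0.0011,-0.016,1],[0,0,-0.0011,-0.016,1]]' >/dev/null; python3 s.py
python3 -m handwheel '[[0,0,0,0,1],[0,0,0,0,1],[0,0,0,0,1],[0,0,0,0,1],[0,0,0,0,1]]' >/dev/null; python3 s.py
python3 -m handwheel '[[0,0,0,-0.01,1],[0,0,-0.001,-0.016,1],[0,0,-0.001,-0.016,1],[0,0,-0.0011,-0.016,1],[0,0,-0.0011,-0.016,1]]' >/dev/null; python3 s.py
```

```text
t 17.8167 [ 0.4639 -0.0447  0.1616] yaw 1.3668 F [-4.5 -1.1 18.2] T [-0.381  1.045  0.098] q7 -0.467 e7 -0.087
t 18.2333 [ 0.4639 -0.0447  0.1616] yaw 1.3667 F [-3.5 -1.3 17.6] T [-0.301  1.01   0.089] q7 -0.467 e7 -0.072
t 18.65 [ 0.4639 -0.0447  0.1614] yaw 1.3166 F [-4.9 -0.9 21. ] T [-0.331  1.286  0.141] q7 -0.511 e7 -0.161
```

```bash

python3 -m handwheel '[[0,0,0.001,0,1],[0,0,0.003,0,1],[0,0,0.003,0,1],[0,0,0.003,0,1],[0,0,0.003,0,1]]' >/dev/null; python3 s.py
python3 -m handwheel '[[0,0,0.001,0,1],[0,0,0.001,0,1],[0,0,0.001,0,1],[0,0,0.001,0,1],[0,0,0.001,0,1]]' >/dev/null; python3 s.py
```

```text
t 19.0667 [ 0.4637 -0.0447  0.1616] yaw 1.3165 F [-2.3 -1.2  9.1] T [-0.393  0.491  0.045] q7 -0.51 e7 -0.057
t 19.4833 [ 0.4637 -0.0447  0.1617] yaw 1.3165 F [-0.9 -1.5  6.3] T [-0.528  0.126  0.08 ] q7 -0.509 e7 -0.056
```

```bash

python3 -m handwheel '[[0,0,0,-0.01,1],[0,0,-0.001,-0.016,1],[0,0,-0.001,-0.016,1],[0,0,-0.0012,-0.016,1],[0,0,-0.0012,-0.016,1]]' >/dev/null; python3 s.py
python3 -m handwheel '[[0,0,0,0,1],[0,0,0,0,1],[0,0,0,0,1],[0,0,0,0,1],[0,0,0,0,1]]' >/dev/null; python3 s.py
```

```text
t 19.9 [ 0.4635 -0.0448  0.1615] yaw 1.2663 F [-4.3 -2.9 13.7] T [-0.706  0.916  0.092] q7 -0.553 e7 -0.119
t 20.3167 [ 0.4635 -0.0448  0.1616] yaw 1.2662 F [-3.3 -2.3 13.7] T [-0.681  0.863  0.095] q7 -0.553 e7 -0.104
```

```bash
python3 - <<'E'
from h import *
s,im,d=wsnap('w16')
cv2.imwrite('pics/w16z.png',cv2.resize(im[130:290,240:400],None,fx=4,fy=4,interpolation=cv2.INTER_CUBIC)[:600,:,::-1])
E
```

```text
(no output)
```

View pics/w16z.png

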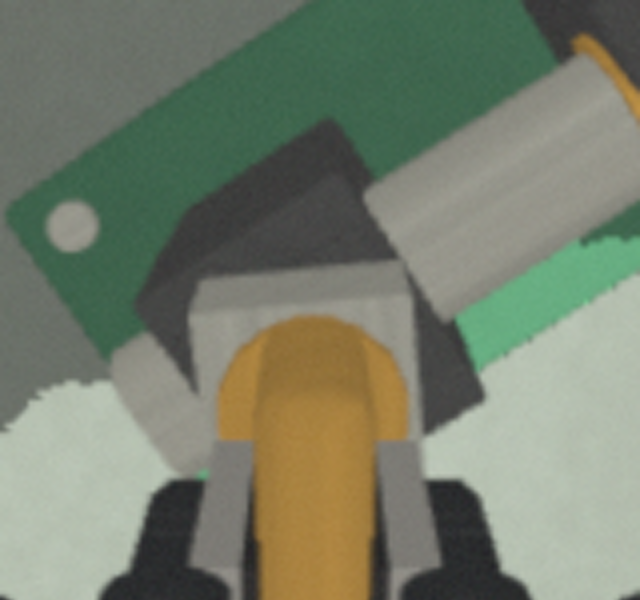

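```bash

python3 -m handwheel '[[0,0,0.001,0,1],[0,0,0.0025,0,1],[0,0,0.0025,0,1],[0,0,0.0025,0,1],[0,0,0.0025,0,1]]' >/dev/null; python3 s.py
python3 -m handwheel '[[0,0,0,-0.008,1],[0,0,0,-0.014,1],[0,0,0,-0.014,1],[0,0,0,-0.014,1],[0,0,0,-0.014,1]]' >/dev/null; python3 s.py
python3 - <<'E'
from h import *
from h import camera_model
Y=lambda x,y:(240+(x+.5)/4-.5,130+(y+.5)/4-.5)
for f,a,b,z in(('w15',(199,306),(416,301),.1235),('w16',(190,316),(410,294),.1225)):
    e=onz(f,*Y(*b),z)-onz(f,*Y(*a),z);j=json.load(open(f'pics/{f}.json'));print(np.arctan2(e[1],e[0]),j['r'][2]-np.pi/2,np.linalg.norm(e))
E
```

```text
t 20.7833 [ 0.4633 -0.0447  0.1617] yaw 1.2662 F [-1.4 -3.4  1.5] T [-1.011  0.331 -0.012] q7 -0.553 e7 -0.029
t 21.2 [ 0.4631 -0.0448  0.1617] yaw 1.2208 F [-2.3 -4.2  1.2] T [-1.314  0.682  0.041] q7 -0.592 e7 -0.077
-0.004918257319249252 -0.028502902312597556 0.03301937014434859
-0.20135269856399068 -0.3045767217631592 0.033703455713547104
```

```bash

python3 -m handwheel '[[0,0,0,-0.008,1],[0,0,0,-0.016,1],[0,0,0,-0.016,1],[0,0,0,-0.016,1],[0,0,0,-0.016,1]]' >/dev/null; python3 s.py
python3 - <<'E'
from h import *
s,im,d=wsnap('w17')
cv2.imwrite('pics/w17z.png',cv2.resize(im[130:290,240:400],None,fx=4,fy=4,interpolation=cv2.INTER_CUBIC)[:600,:,::-1])
E
```

```text
t 21.6167 [ 0.4631 -0.0449  0.1617] yaw 1.1706 F [-2.2 -5.   1.5] T [-1.462  0.648  0.195] q7 -0.635 e7 -0.214
```

View pics/w17z.png

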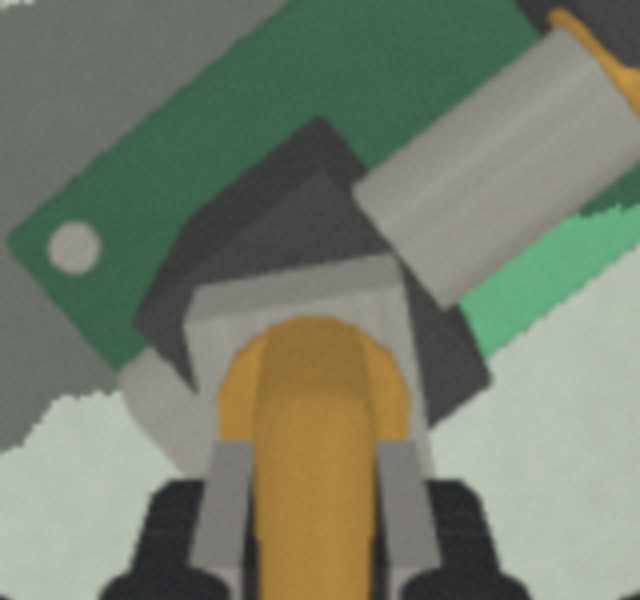

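```bash

python3 -m handwheel '[[0,0,0,-0.006,1],[0,0,0,-0.012,1],[0,0,0,-0.012,1],[0,0,0,-0.012,1],[0,0,0,-0.012,1]]' >/dev/null; python3 s.py
python3 -m handwheel '[[0,0,0,0,1],[0,0,0,0,1],[0,0,0,0,1],[0,0,0,0,1],[0,0,0,0,1]]' >/dev/null; python3 s.py
python3 - <<'E'
from h import *
Y=lambda x,y:(240+(x+.5)/4-.5,130+(y+.5)/4-.5)
for f,a,b,z in(('w16',(190,316),(410,294),.1225),('w17',(185,325),(405,288),.1225)):
    e=onz(f,*Y(*b),z)-onz(f,*Y(*a),z);j=json.load(open(f'pics/{f}.json'));print(np.arctan2(e[1],e[0]),j['r'][2]-np.pi/2,np.linalg.norm(e))
E
```

```text
t 22.0833 [ 0.4631 -0.0448  0.1616] yaw 1.133 F [-2.5 -5.1 -0.9] T [-1.455  0.585  0.283] q7 -0.668 e7 -0.276
t 22.5 [ 0.4631 -0.0448  0.1616] yaw 1.133 F [-1.5 -5.8 -1. ] T [-1.476  0.563  0.244] q7 -0.668 e7 -0.262
-0.20134143125572274 -0.3045767217631592 0.033702718675751
-0.22736427461160508 -0.400191643484209 0.03408708272705364
```

```bash

python3 -m handwheel '[[0,0,0,-0.008,1],[0,0,0,-0.016,1],[0,0,0,-0.016,1],[0,0,0,-0.016,1],[0,0,0,-0.016,1]]' >/dev/null; python3 s.py
python3 -m handwheel '[[0,0,0,0,1],[0,0,0,0,1],[0,0,0,0,1],[0,0,0,0,1],[0,0,0,0,1]]' >/dev/null; python3 s.py
```

```text
t 22.9167 [ 0.4631 -0.0449  0.1615] yaw 1.0828 F [-2.1 -5.4 -1.9] T [-1.513  0.457  0.345] q7 -0.711 e7 -0.336
t 23.3333 [ 0.463  -0.0448  0.1615] yaw 1.0829 F [-1.9 -6.  -2. ] T [-1.483  0.483  0.34 ] q7 -0.711 e7 -0.317
```

```bash

python3 -m handwheel '[[0,0,0,-0.008,1],[0,0,0,-0.017,1],[0,0,0,-0.017,1],[0,0,0,-0.017,1],[0,0,0,-0.017,1]]' >/dev/null; python3 s.py
python3 -m handwheel '[[0,0,0,0,1],[0,0,0,0,1],[0,0,0,0,1],[0,0,0,0,1],[0,0,0,0,1]]' >/dev/null; python3 s.py
python3 - <<'E'
from h import *
s,im,d=wsnap('w18')
E
```

```text
t 23.75 [ 0.463  -0.0449  0.1614] yaw 1.0296 F [-1.8 -5.6 -3.9] T [-1.497  0.354  0.457] q7 -0.757 e7 -0.434
t 24.1667 [ 0.463  -0.0449  0.1615] yaw 1.0295 F [-0.7 -6.  -4.3] T [-1.447  0.343  0.409] q7 -0.757 e7 -0.412
```

View pics/w18.png

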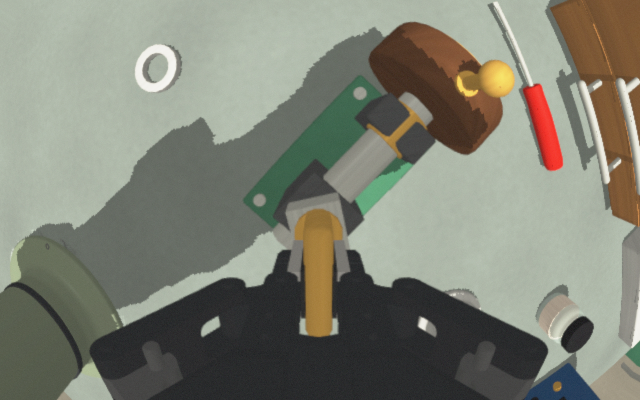

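```bash

python3 -m handwheel '[[0,0,-0.001,0,1],[0,0,-0.0025,0,1],[0,0,-0.0025,0,1],[0,0,-0.0025,0,1],[0,0,-0.0025,0,1]]' >/dev/null; python3 s.py
python3 -m handwheel '[[0,0,0,0,0.8],[0,0,0,0,0.6],[0,0,0,0,0.2],[0,0,0,0,-0.3],[0,0,0,0,-0.5]]'; python3 s.py
```

```text
t 24.6333 [ 0.4632 -0.0449  0.1613] yaw 1.0295 F [-4.  -5.8  6. ] T [-1.48   1.028  0.458] q7 -0.758 e7 -0.417
time_s: 25.05
tcp_pos: [0.4636, -0.0442, 0.1612]
tcp_rot: [3.142, -0.0, 1.03]
contact_force: [0.2, -0.6, 0.2]
finger_gap: 0.0529
t 25.05 [ 0.4636 -0.0442  0.1612] yaw 1.0305 F [ 0.2 -0.6  0.2] T [-0.04  -0.051 -0.003] q7 -0.757 e7 -0.021
```

```bash

python3 -m handwheel '[[0,0,0.05,0,-0.5],[0,0,0.15,0,-0.5],[0,0,0.27,0,-0.5],[0,0,0.4,0,-0.5],[0,0,0.5,0,-0.5]]'
python3 -m handwheel '[[-0.1,-0.15,0.05,0,-0.5],[-0.2,-0.3,0.05,0,-0.5],[-0.3,-0.4,0.05,0,-0.5],[-0.3,-0.4,0.05,0,-0.5],[-0.3,-0.4,0.05,0,-0.5]]'
python3 - <<'E'
from h import *
s,im,d=wsnap('w19');print(s['tcp_pos'])
im,d=snap('scene','scene19');snap('top','top19')
cv2.imwrite('pics/scene19z.png',cv2.resize(im[130:250,240:380],None,fx=5,fy=5,interpolation=cv2.INTER_CUBIC)[...,::-1])
E
```

```text
time_s: 25.47
tcp_pos: [0.4637, -0.0442, 0.2885]
tcp_rot: [3.141, -0.001, 1.031]
contact_force: [0.1, -0.4, 0.3]
finger_gap: 0.0642
time_s: 25.88
tcp_pos: [0.3873, -0.146, 0.299]
tcp_rot: [3.141, 0.0, 1.027]
contact_force: [0.5, 0.6, 0.4]
finger_gap: 0.0642
[ 0.38731906 -0.14602391  0.29900614]
```

View pics/w19.png

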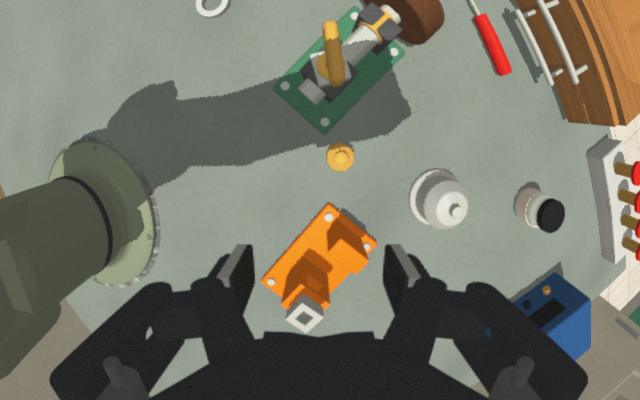

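View pics/scene19z.png

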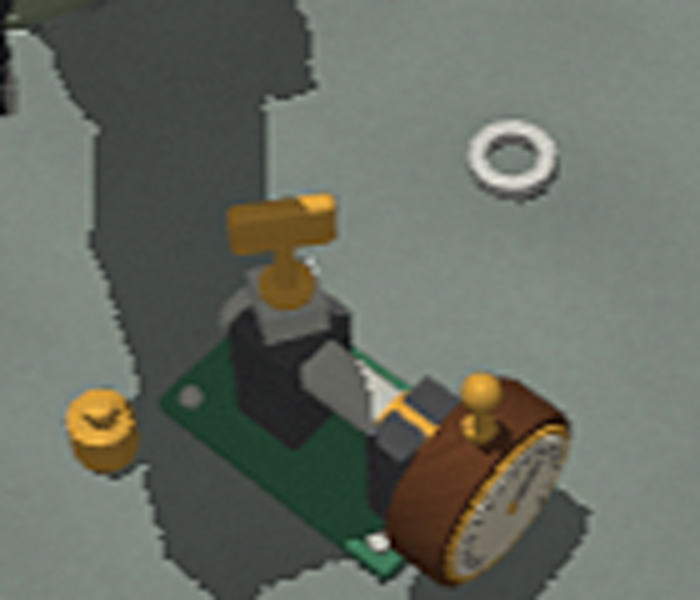

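View pics/top19.png

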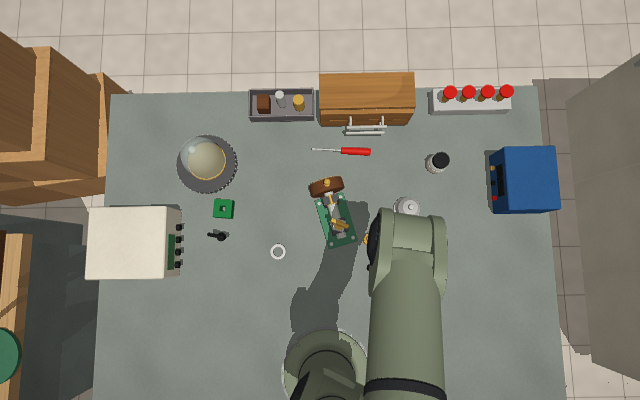

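```bash
python3 - <<'E'
from h import *
f='w19';d=wd(f)
p=np.array([wp(f,u,v) for v in range(15,90) for u in range(315,350) if d[v,u]>0]);t=p[p[:,2]>.185]
print(len(t),t.min(0),t.max(0),t.mean(0))
z=np.load('pics/scene19.npz')['d'];pc=cloud('scene',z);q=pc[160:190,280:312].reshape(-1,3);q=q[q[:,2]>.185];print(q.max(0),q.mean(0))
# ball upright: scene & top rays
b=tri([tray('scene',240+483/5-.4,130+390/5-.4),tray('top',326.5,182)]);yaw=.272;ey=np.array([-np.sin(yaw),np.cos(yaw),0]);print('ball',b,b@ey)
im=np.load('pics/top19.npz')['im'];cv2.imwrite('pics/top19z.png',cv2.resize(im[160:260,290:390],None,fx=6,fy=6,interpolation=cv2.INTER_CUBIC)[...,::-1])
E
```

```text
952 [ 0.44842386 -0.07055952  0.18529555] [ 0.47773405 -0.01924806  0.19699819] [ 0.46235524 -0.04579861  0.19419501]
[ 1.08883453 -0.01899328  1.16177851] [ 0.49387795 -0.06078033  0.23743832]
ball [ 0.58787024 -0.00976585  0.16081589] -0.16734312018024153
```

View pics/top19z.png

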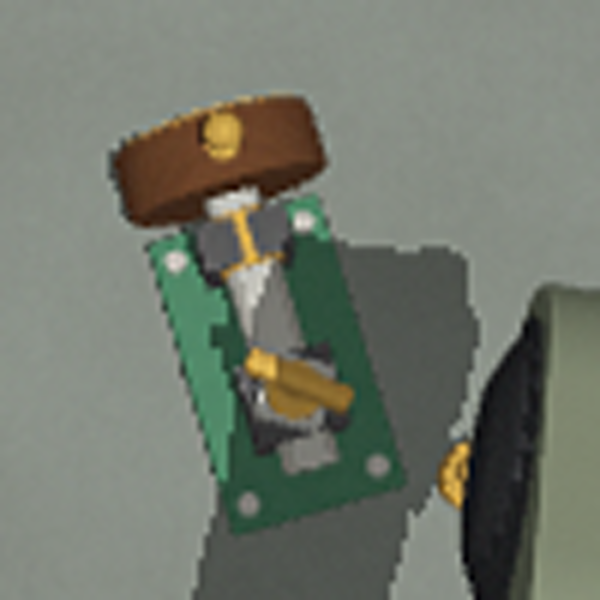

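```bash
python3 -c "
from bench import *;print(job_done());print(state()['time_s'])"
```

```text
the job is handed in; nothing more can be done
None
the job is handed in; nothing more can be done
```

I turned the case upright by its ball and seated the brass key from the green block in the screw. I then turned the key clockwise to about 0.41–0.46 N m, let go, and handed the job in at about 26 s on the robot's clock.

**Case:** the first turn left the ball about 0.08 rad short, because it slipped in the fingers, so I gripped it again and corrected it before touching the screw. In the last pictures the ball stands within about 1 mm of the shaft axis.

**Key and screw:**
- The flange met the screw head at the expected height, and the head turned with the key.
- The torque reading was misleading early on while the flange pressed on the head. I backed the pressure off and tightened on cleaner readings, which then rose at about the stated 1.5 N m per rad.
- Before release the wrist sensor read 0.41–0.46 N m and the last joint about 0.42. After release the sensor returned to zero, so there was no sign of an offset.
- The key stands alone in the screw, its top about 3 mm lower than when first seated.

**Bystanders:** in the final pictures the ones in view are where they started. The arm hides most of the brass weight in the last top view, but it is in place in the other two.

**Not checked:** I did not nudge the case to test that the shaft is clamped, so that rests on the torque readings alone.

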